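# Kit two grinder arbors on their parts pegs

## Robot

A 6-joint arm with a two-finger parallel gripper is mounted at the origin on the work surface. World frame = base frame: x ahead of the robot, y to its left, z up, the work surface at z = 0. Lengths are in m, angles in rad, forces in N, time in s.
With the tool pointing down it reaches from about 0.25 to 0.725 m from the base axis. Payload 4 kg.
Tool frame: the origin (TCP) lies midway between the tips of the shut fingers; the grasp point (between the pads) lies 19 mm behind it; z points along the fingers, y is the line along which they close (so a half turn about z gives the same grasp; the last joint's range is limited). The gripper opens to 85 mm and grips with 20 to 120 N. Pads are 22 mm wide; open, the fingers measure 114 mm over their backs; the gripper's body (76 mm by 85 mm) begins 54 mm behind the grasp point. The pads swing forward as they close: fully open they stand 13 mm farther back than shut.
Start: joints at [-1.171, 0.241, 0.005, 1.335, 0, 1.571], TCP at [0.195, -0.461, 0.191] pointing down, gripper open.
Joint ranges: [-2.72, 2.72], [-1.05, 1.87], [-1.09, 1.28], [-1.99, 2.15], [-1.42, 1.44], [-3.14, 3.14]. Speed limits (rad/s): [2.79, 2.79, 3.14, 3.14, 3.14, 3.14].

## Interface

Orientations are given as a unit quaternion [x, y, z, w].
In Python, from workcell import get_obs, camera, job_done, silhouettes gives the robot as it stands. The module is installed in compiled form; this text tells all that it offers.
- The arm moves only by the tool drive_tool, never from a script. Its argument "increments" is a list of rows, each a list of 3 entries, a list of its own where there are three numbers: the shift along the world's x, y, z in mm, then the turn, a rotation vector about the world's x, y, z in degrees, then the opening, from 0 (shut) to 1 (fully open). A call has 1 to 8 rows; each row shifts and turns the commanded pose from where the row before left it; what a row does not reach is not made up. A row lasts 1/12 s, in which the tool goes at most 41.7 mm and 7.16 degrees, less where a joint would pass 70% of its speed; a pose out of reach is approached as far as the arm can. A call is refused whole if a number of a shift passes 41.7 or a number of a turn 7.16, either way. A call with a gripper value outside its range is refused whole. The fingers move at their own pace and stop on an object; the grip force is fixed at half the most. Time passes only in rows, so rows that do not move let the fingers close. It gives the time, the measured TCP pose, the force, the opening and the grip force at its end, in the units of the state.
- get_obs(): the state, without advancing time (a new reading comes with each control period).
- camera(name): name is "side" or "top"; returns a dict with "image" (480x640x3 uint8, red, green, blue), "K" (3x3 intrinsics, pixels), "k1" (the pictures are not rectified: a ray, as slopes to the right and down, at radius r is drawn at 1 + k1 r^2 times it, then the intrinsics apply), "view" (4x4, takes a point from world to camera coordinates). Camera axes: x right, y down, z forward; pixel columns grow to the right and rows downward; lengths in m; the calibration is good to about 2 mm. A picture is of the moment at which its call begins. There is no depth.
- job_done(): hands the job in; it is judged then, once.
Trained networks look in a picture, given as the dict that the camera call returned (one of the last four; its "shot" number tells which), for a name from the list of things; names that differ only in an ending like _2 or _b are one class to them, and where a whole thing is asked for, a point or a joint stands for the part that bears it (a point fixed in the world has none). Each returns a list of dicts, best first, with "conf" (0 to 1); they miss things now and then, are a little off and sometimes report something else, mostly with a low value. They report only what shows in the picture. A call takes as long as a camera call.
- silhouettes(query, picture): "region" (480x640 bool, what is visible of it) and "bbox" ([left, top, right, bottom] in pixels, round what is visible of it).
The state is a dict: "clock": time; "joint_pos": joint angles; "joint_vel": joint speeds; "tau": joint torques, N m; "eef_pos": TCP position; "tool_rot": TCP orientation; "ft_force": force on the tool from outside, world axes, zero at the start; "ft_torque": the same for the moment, N m; "grip_width": finger opening in m; "grasp_force": force on a finger pad.
Only numpy, scipy, OpenCV 4.12 (cv2) and the standard library are available. Lean on these libraries where they do the work, as an engineer would, in place of code of your own. Each camera call takes 0.05 s, during which the arm holds its last target. There are 200 camera calls.

## Task

Thread the grinder parts onto the two parts pegs in fitting order. On the tall peg with the square base put the steel flange first, then the thick grinding wheel, then the hex nut on top; on the short peg with the round base put the aluminium spacer collar first, then the thin cutting disc. Lower every part down its peg until it sits flat on what is below it rather than letting it drop, and leave the tin and the piece of angle iron standing where they are.

Things in the scene. Friction and masses are not known exactly. Their poses are not given: they have to be found in the camera images.
- square_stand: Grey square base 80 x 80 mm, 12 mm thick, fixed to the bench, with an upright steel peg of 14 mm diameter at its centre; the peg's top, narrowing to 6 mm over its last 6 mm, is 78 mm above the bench. Origin: centre of its underside; z up. x and y along the base's sides.
- round_stand: Grey round base of 80 mm diameter, 12 mm thick, fixed to the bench, with an upright steel peg of 14 mm diameter at its centre; the peg's top, narrowing to 6 mm over its last 6 mm, is 55 mm above the bench. Origin: centre of its underside; z up. 
- flange: Loose bright steel flange: a flat ring with six small dark screw holes on its top face (marks only), 50 mm outer diameter, 10 mm thick, 24 mm bore, about 115 g. Origin: centre of its underside; z up. 
- wheel: Loose light grey stone grinding wheel lying flat, the largest and thickest of the wide rings: 68 mm outer diameter, 22 mm thick, 24 mm bore, about 170 g. Origin: centre of its underside; z up. 
- nut: Loose steel hex nut lying flat, 36 mm across the flats, 19 mm high, 24 mm hexagonal bore, about 110 g. Origin: centre of its underside; z up. Its x axis is square to one pair of flats; the other pairs lie at +60 and -60 degrees from it.
- collar: Loose aluminium spacer collar standing on end, 40 mm outer diameter, 24 mm high, 24 mm bore, about 55 g. Origin: centre of its underside; z up. 
- disc: Loose brown fibre cutting disc lying flat, 58 mm outer diameter, 6 mm thick, 24 mm bore, about 35 g. Origin: centre of its underside; z up. 
- tin: Bystander: closed round tin with a pale paper label and white lid, 60 mm diameter, 70 mm high. Origin: centre of its underside; z up. 
- angle_iron: Bystander: offcut of rusty brown steel angle, 45 x 50 mm on the bench and 45 mm high, 5 mm thick, its upright leg along the +x edge. Origin: centre of its underside; z up.

How it is judged:
By the outcome, as a careful person would: the job done as asked, in the order asked, and still so for the second after the job is handed in, with the robot touching nothing.
It also fails if it takes over 128 s, if anything falls off the work surface, if the arm or the gripper's body presses on something with over 40 N, if the wrist force passes 120 N, or if a joint passes its speed limit or range.

## Working session

There is one attempt and no reset: what is moved stays moved. The work goes in short steps, Python scripts to look and compute and a tool call to move; the robot and the scene stay as the last step left them, time stands still between calls to the robot, and variables do not carry over. Pictures are saved under pics/ and viewed, at most 14 in all, crops included, and the job is handed in when it is done.

Besides the shell and the picture viewer there is one more tool, called after "Emit:" as name([rows], argument=value, ...), one row to a line, values as JSON. drive_tool: Moves the arm, as the interface text tells. Its arguments: {"type":"object","properties":{"increments":{"type":"array"}},"required":["increments"]}

```bash
mkdir -p pics; cat > h.py <<'E'
import numpy as np, cv2
from workcell import get_obs, camera, job_done, silhouettes
NAMES=['square_stand','round_stand','flange','wheel','nut','collar','disc','tin','angle_iron']
def save(c,n): cv2.imwrite('pics/'+n,c['image'][:,:,::-1])
def ray(c,uv):
    K=c['K']; d=np.array([c['k1'],0,0,0],float)
    p=cv2.undistortPoints(np.array(uv,float).reshape(-1,1,2),K,d).reshape(-1,2)
    V=np.array(c['view']); R=V[:3,:3]; o=-R.T@V[:3,3]
    dr=np.c_[p,np.ones(len(p))]@R
    return o,dr
def onz(c,uv,z):
    o,d=ray(c,uv); s=(z-o[2])/d[:,2]; return o+d*s[:,None]
def proj(c,P):
    V=np.array(c['view']); P=np.atleast_2d(P)
    r=cv2.Rodrigues(V[:3,:3])[0]
    return cv2.projectPoints(P.astype(float),r,V[:3,3].copy(),np.array(c['K'],float),np.array([c['k1'],0,0,0],float))[0].reshape(-1,2)
E
python3 - <<'E'
from h import *
o=get_obs(); print({k:np.round(v,3) for k,v in o.items()})
for n in ['top','side']:
    c=camera(n); save(c,n+'0.png'); print(n,c['K'].tolist() if hasattr(c['K'],'tolist') else c['K'],c['k1'],np.round(c['view'],3).tolist())
    for q in NAMES:
        for s in silhouettes(q,c)[:2]: 
            ys,xs=np.nonzero(s['region']); print(q,round(s['conf'],2),s['bbox'],xs.mean().round(1),ys.mean().round(1),len(xs))
E
```

```text
{'clock': np.float64(0.0), 'joint_pos': array([-1.171,  0.241,  0.004,  1.335,  0.   ,  1.571]), 'joint_vel': array([-0.001, -0.001,  0.002, -0.   ,  0.   , -0.002]), 'tau': array([-1.0000e-03, -3.7232e+01,  2.5241e+01,  1.7000e-02,  0.0000e+00,
        0.0000e+00]), 'eef_pos': array([ 0.194, -0.46 ,  0.191]), 'tool_rot': array([ 0.98 ,  0.199, -0.   , -0.001]), 'ft_force': array([-0.095,  0.383,  0.444]), 'ft_torque': array([0.014, 0.008, 0.051]), 'grasp_force': np.float64(0.0), 'grip_width': np.float64(0.085)}
top [[512.2782677372625, 0.0, 320.54517645519934], [0.0, 512.2782677372625, 245.17245169426675], [0.0, 0.0, 1.0]] -0.10768060420242222 [[0.093, -0.996, 0.005, -0.041], [-0.967, -0.091, -0.237, 0.515], [0.236, 0.017, -0.972, 0.744], [0.0, 0.0, 0.0, 1.0]]
square_stand 0.72 [133.6, 209.7, 165.6, 232.8] 147.2 219.4 500
square_stand 0.57 [455.4, 322.3, 510.3, 377.0] 483.9 348.7 2457
round_stand 0.95 [370.1, 173.6, 413.6, 219.3] 393.0 195.6 1648
flange 0.7 [131.7, 207.4, 162.7, 234.3] 147.2 219.4 540
flange 0.16 [212.9, 249.0, 250.2, 294.4] 231.9 273.0 1235
wheel 0.9 [213.5, 249.6,
[... 446 characters left out ...]
, 233.66507083251608], [0.0, 0.0, 1.0]] 0.023948229763340788 [[0.983, -0.184, 0.004, -0.496], [-0.099, -0.546, -0.832, 0.075], [0.155, 0.817, -0.555, 0.948], [0.0, 0.0, 0.0, 1.0]]
square_stand 0.6 [240.1, 328.3, 302.0, 400.0] 269.5 370.1 3228
round_stand 0.67 [389.8, 250.2, 434.4, 294.9] 412.1 274.2 1466
flange 0.72 [306.0, 154.8, 328.7, 171.6] 316.1 163.3 233
wheel 0.69 [270.5, 190.1, 305.6, 215.1] 289.9 201.6 794
nut 0.55 [391.7, 370.0, 421.6, 406.1] 406.9 386.4 818
collar 0.76 [230.0, 167.6, 250.7, 183.2] 239.6 175.0 287
disc 0.71 [352.5, 204.9, 387.7, 225.6] 370.5 212.9 431
tin 0.58 [289.1, 263.8, 329.8, 320.2] 308.9 294.3 2114
angle_iron 0.91 [280.1, 223.6, 321.8, 257.0] 303.9 241.8 711
```

View pics/top0.png

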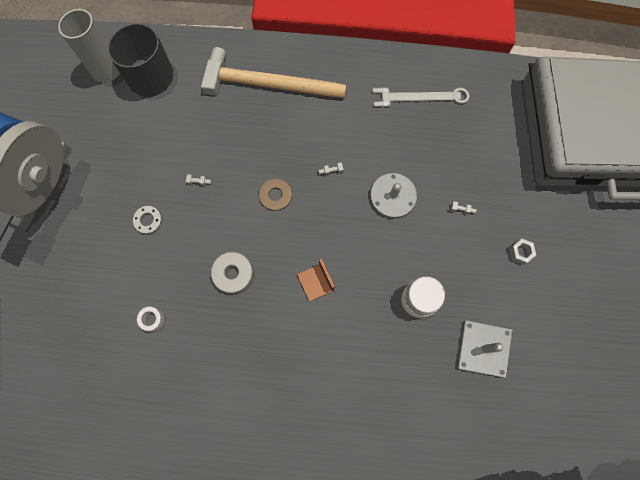

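View pics/side0.png

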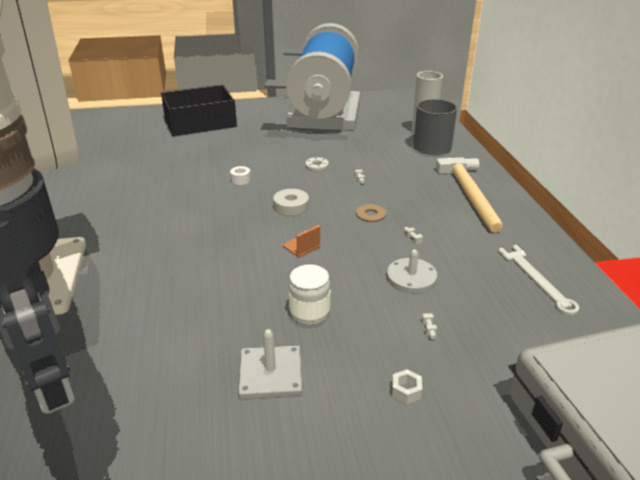

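The top view shows all parts clearly: flange (147,219), wheel (232,272), collar (150,319), disc (275,194), nut (523,251), round stand (393,195), square stand (485,349), tin (425,297) and angle iron (316,281). The side view agrees. Loose bolts, a hammer and a case are also on the bench. I'll fit the positions from both views next.

```bash
cat > fit.py <<'E'
from h import *
from scipy.optimize import least_squares
def cyl(r,z0,z1,n=72,a0=0):
    a=np.arange(n)*2*np.pi/n+a0
    return np.vstack([np.c_[r*np.cos(a),r*np.sin(a),np.full(n,z)] for z in (z0,z1)])
M={'round_stand':np.vstack([cyl(.04,0,.012),cyl(.007,.012,.049),cyl(.003,.055,.055)]),
'flange':cyl(.025,0,.01),'wheel':cyl(.034,0,.022),'collar':cyl(.02,0,.024),'disc':cyl(.029,0,.006),'tin':cyl(.03,0,.07),
'nut':cyl(.018/np.cos(np.pi/6),0,.019,6,np.pi/6),
'square_stand':np.vstack([cyl(.04*2**.5,0,.012,4,np.pi/4),cyl(.007,.012,.049),cyl(.003,.078,.078)]),
'angle_iron':np.array([[sx*.0225,sy*.025,z] for sx in(1,-1) for sy in(1,-1) for z in(0,.005)]+[[.0225,sy*.025,.045] for sy in(1,-1)])}
def bb(p): return np.r_[p.min(0),p.max(0)]
def hullmask(uv,big=4):
    m=np.zeros((480*big,640*big),np.uint8)
    h=cv2.convexHull(((uv+.5)*big).astype(np.float32)).round().astype(np.int32)
    cv2.fillConvexPoly(m,h,1); return cv2.resize(m.astype(np.float32),(640,480),interpolation=cv2.INTER_AREA)
def pick(q,c,near=None):
    S=silhouettes(q,c)
    if near is not None and len(S): S=sorted(S,key=lambda s:np.hypot(*(np.array(s['bbox']).reshape(2,2).mean(0)-near)))
    return S[0] if S else None
def place(q,x,y,z,a):
    P=M[q].copy(); R=np.array([[np.cos(a),-np.sin(a)],[np.sin(a),np.cos(a)]]); P[:,:2]=P[:,:2]@R.T+[x,y]; P[:,2]+=z; return P
def fit(q,obs,yaw=0,z=None,x0=None):
    def f(v):
        return np.concatenate([bb(proj(c,place(q,v[0],v[1],v[2] if z is None else z,yaw)))-np.array(s['bbox'])+.0 for c,s in obs])
    r=least_squares(f,np.r_[x0,0] if z is None else x0,loss='soft_l1'); return r
E
python3 - <<'E'
from fit import *
t=camera('top'); s=camera('side')
nt={'square_stand':(484,349),'round_stand':(393,195),'flange':(147,219),'wheel':(232,272),'nut':(522,251),'collar':(150,319),'disc':(275,194),'tin':(422,297),'angle_iron':(316,281)}
ns={'square_stand':(270,365),'round_stand':(412,272),'flange':(317,163),'wheel':(290,201),'nut':(407,387),'collar':(240,175),'disc':(370,213),'tin':(309,293),'angle_iron':(304,242)}
for q in NAMES:
    a,b=pick(q,t,nt[q]),pick(q,s,ns[q])
    x0=onz(t,[nt[q]],.01)[0,:2]
    if q in('nut','square_stand','angle_iron'):
        best=None
        per=60 if q=='nut' else 90 if q=='square_stand' else 360
        for d in range(0,per,3):
            r=fit(q,[(t,a),(s,b)],np.radians(d),0,x0)
            m=0
            for c,o in((t,a),(s,b)):
                h=hullmask(proj(c,place(q,*r.x,0,np.radians(d)))); g=o['region']; m+=np.minimum(h,g).sum()/np.maximum(h,g).sum()
            if best is None or (m if q=='nut' else -r.cost)>best[0]: best=(m if q=='nut' else -r.cost,d)
        yaw=np.radians(best[1])
        print(q,'yaw',best)
    else: yaw=0
    r3=fit(q,[(t,a),(s,b)],yaw,None,x0); rt=fit(q,[(t,a)],yaw,0,x0); rs=fit(q,[(s,b)],yaw,0,x0)
    print(q,np.round(r3.x*1000,1),'top',np.round(rt.x*1000,1),'side',np.round(rs.x*1000,1),'cost',round(r3.cost,1),np.round(r3.fun,1), 'R',np.round(np.hypot(*r3.x[:2])*1000),'az',np.degrees(np.arctan2(r3.x[1],r3.x[0])).round())
E
```

```text
Traceback (most recent call last):
  File "fit.py", line 25, in fit
    r=least_squares(f,np.r_[x0,0] if z is None else x0,loss='soft_l1'); return r
  File "fit.py", line 24, in f
    return np.concatenate([bb(proj(c,place(q,v[0],v[1],v[2] if z is None else z,yaw)))-np.array(s['bbox'])+.0 for c,s in obs])
                                                                                                ~^^^^^^^^
TypeError: 'NoneType' object is not subscriptable
```

```bash
cat > meas.py <<'E'
from fit import *
nt={'square_stand':(484,349),'round_stand':(393,195),'flange':(147,219),'wheel':(232,272),'nut':(522,251),'collar':(150,319),'disc':(275,194),'tin':(422,297),'angle_iron':(316,281)}
ns={'square_stand':(270,365),'round_stand':(412,272),'flange':(317,163),'wheel':(290,201),'nut':(407,387),'collar':(240,175),'disc':(370,213),'tin':(309,293),'angle_iron':(304,242)}
def collect(view,near,n,names):
    got={q:[] for q in names}
    for _ in range(n):
        c=camera(view)
        for q in names:
            for s in silhouettes(q,c):
                b=np.array(s['bbox']).reshape(2,2)
                if np.hypot(*(b.mean(0)-near[q]))<14: got[q].append(s); break
    out={}
    for q in names:
        if got[q]: out[q]={'bbox':np.median([s['bbox'] for s in got[q]],axis=0),'region':np.mean([s['region'] for s in got[q]],axis=0)>.5,'n':len(got[q])}
    return c,out
E
python3 - <<'E'
from meas import *
t,A=collect('top',nt,4,NAMES); s,B=collect('side',ns,4,NAMES)
for q in NAMES:
    a,b=A.get(q),B.get(q)
    if a is None or b is None: print(q,'miss',a is None,b is None)
    obs=[(c,o) for c,o in((t,a),(s,b)) if o is not None]
    x0=onz(t,[nt[q]],.01)[0,:2]; yaw=0
    if q in('nut','square_stand','angle_iron'):
        best=[]
        for d in range(0,{'nut':60,'square_stand':90}.get(q,360),3):
            r=fit(q,obs,np.radians(d),0,x0); m=0
            for c,o in obs:
                h=hullmask(proj(c,place(q,*r.x,0,np.radians(d)))); g=o['region']; m+=np.minimum(h,g).sum()/np.maximum(h,g).sum()
            best.append(((m if q=='nut' else -r.cost).round(3),d))
        best.sort(reverse=True); yaw=np.radians(best[0][1]); print(q,'yaw',best[:5])
    r3=fit(q,obs,yaw,None,x0); R=[np.round(fit(q,[o],yaw,0,x0).x*1000,1) for o in obs]
    print(q,np.round(r3.x*1000,1),R,'cost',round(r3.cost,1),np.round(r3.fun,1), 'R',np.round(np.hypot(*r3.x[:2])*1000),'az',np.degrees(np.arctan2(r3.x[1],r3.x[0])).round())
E
```

```text
square_stand yaw [(np.float64(-3.641), 84), (np.float64(-4.212), 87), (np.float64(-5.642), 81), (np.float64(-8.669), 0), (np.float64(-10.883), 78)]
square_stand [ 382.1 -273.9    0.7] [array([ 380.5, -274.3]), array([ 382.5, -273.1])] cost 3.5 [ 0.5 -3.1 -0.6  0.8 -1.1 -0.   0.6  0.1] R 470.0 az -36.0
round_stand [ 630.5 -108.2   -3.1] [array([ 629.3, -108. ]), array([ 629.2, -111.7])] cost 2.8 [-0.6 -0.9  0.4  0.7 -1.8  0.1  1.6  0.1] R 640.0 az -10.0
flange [544.2 306.4   5.8] [array([543. , 308.5]), array([548.2, 318.2])] cost 4.6 [ 1.3 -3.2 -0.8  0.1 -0.3  1.  -1.4 -0.5] R 625.0 az 29.0
wheel [468.9 152.2  -2.4] [array([469.7, 150.2]), array([465.2, 149.1])] cost 6.8 [-3.   1.3  1.2 -0.  -0.  -1.1  3.6  0.8] R 493.0 az 18.0
nut yaw [(np.float32(1.55), 45), (np.float32(1.549), 48), (np.float32(1.549), 42), (np.float32(1.542), 36), (np.float32(1.541), 39)]
nut [ 5.505e+02 -3.362e+02  4.000e-01] [array([ 550.7, -336.5]), array([ 550.7, -335.5])] cost 4.9 [-0.4 -2.4  0.2  2.4 -0.9 -1.   0.9  1.1] R 645.0 az -31.0
collar [376.1 271.7   2. ] [array([377. , 272.3]), array([375.5, 278.2])] cost 7.2 [-1.1 -1.5  1.   2.4  1.9 -1.4 -1.1  2.4] R 464.0 az 36.0
disc [613.4  93.3  -2.3] [array([612.9,  93. ]), array([612.3,  89.9])] cost 3.6 [-0.9 -1.5  0.8  1.5  1.4  0.1 -1.2  0. ] R 620.0 az 9.0
tin [ 4.515e+02 -1.616e+02  1.000e-01] [array([ 449.5, -162.1]), array([ 453.6, -157.8])] cost 8.4 [-2.5 -2.5  1.4  0.   0.1 -0.8 -2.1  3.5] R 480.0 az -20.0
angle_iron yaw [(np.float64(-4.088), 288), (np.float64(-4.274), 285), (np.float64(-4.531), 291), (np.float64(-5.309), 294), (np.float64(-5.443), 282)]
angle_iron [465.6  12.6   3.5] [array([467.8,  12.7]), array([465.2,  17.2])] cost 2.9 [-0.4 -0.3  0.3  2.3  1.3  0.7 -0.1 -0.9] R 466.0 az 2.0
```

```bash
cat > ref.py <<'E'
from meas import *
from scipy.optimize import minimize
G={'square_stand':(381,-274,84),'round_stand':(629.5,-108.5,0),'flange':(544,308,0),'wheel':(469,151,0),'nut':(550.5,-336.3,45),'collar':(376.5,272,0),'disc':(613,93,0)}
BASE={'square_stand':cyl(.04*2**.5,0,.012,4,np.pi/4),'round_stand':cyl(.04,0,.012)}
def mask(c,th):
    im=cv2.GaussianBlur(c['image'],(3,3),0).astype(float).max(2); return im
def refine(q,c,g,z=0,yawfree=False):
    P0=BASE.get(q,M[q]); big=4
    def pts(v):
        a=v[2]; R=np.array([[np.cos(a),-np.sin(a)],[np.sin(a),np.cos(a)]]); P=P0.copy(); P[:,:2]=P[:,:2]@R.T+v[:2]; P[:,2]+=z; return proj(c,P)
    v0=np.array([g[0]/1e3,g[1]/1e3,np.radians(g[2])])
    u0=pts(v0); l,t=np.floor(u0.min(0)-9).astype(int); r,b=np.ceil(u0.max(0)+9).astype(int)
    im=c['image'][t:b,l:r].astype(float).max(2); im=cv2.resize(im,None,fx=big,fy=big,interpolation=cv2.INTER_CUBIC)
    def h(v):
        uv=(pts(v)-[l,t]+.5)*big-.5; m=np.zeros(im.shape,np.uint8); m2=m.copy()
        hu=cv2.convexHull(uv.astype(np.float32)); cv2.fillConvexPoly(m,(hu*16).round().astype(np.int32),1,shift=4)
        return m
    k=np.ones((13,13),np.uint8); rk=np.ones((21,21),np.uint8)
    def f(p):
        v=v0+np.array([p[0]/1e3,p[1]/1e3,np.radians(p[2]) if yawfree else 0]); m=h(v)
        e=cv2.erode(m,k); d=cv2.dilate(m,k)
        return -(im[(m>0)&(e==0)].mean()-im[(m==0)&(d>0)].mean())
    best=None
    R=np.arange(-6,6.1,1.5)
    p=min(((x,y,a) for x in R for y in R for a in ([0] if not yawfree else range(-28 if q=='nut' else -8,30 if q=='nut' else 9,4))),key=f)
    r_=minimize(f,p,method='Nelder-Mead',options={'initial_simplex':np.array(p)+np.array([[0,0,0],[1,0,0],[0,1,0],[0,0,3]])-.25,'xatol':.05,'fatol':.01})
    return np.array(g)+r_.x*[1,1,yawfree],-r_.fun
E
python3 - <<'E'
from ref import *
t=camera('top'); s=camera('side')
for q in G:
    for c in(t,s):
        v,f=refine(q,c,G[q],0,q in('nut','square_stand')); print(q,np.round(v,1),round(f,1))
# peg tops seen in the top view: overlay
im=cv2.resize(t['image'],None,fx=1,fy=1).copy()
big=cv2.resize(t['image'][150:390,120:560],None,fx=1.8,fy=1.8,interpolation=cv2.INTER_CUBIC)
for q in G:
    v,f=refine(q,t,G[q],0,q in('nut','square_stand'))
    for P in np.split(BASE.get(q,M[q]),2):
        a=np.radians(v[2]);R=np.array([[np.cos(a),-np.sin(a)],[np.sin(a),np.cos(a)]]);P=P.copy();P[:,:2]=P[:,:2]@R.T+v[:2]/1e3
        uv=((proj(t,P)-[120,150])*1.8).round().astype(int); cv2.polylines(big,[uv.reshape(-1,1,2)],True,(255,0,0),1)
cv2.imwrite('pics/ov.png',big[:,:,::-1])
E
```

```text
square_stand [ 382.9 -278.    83.7] 51.5
square_stand [ 380.8 -275.1   83.7] 22.9
round_stand [ 634.5 -109.7    0. ] 53.8
round_stand [ 630.  -106.9    0. ] 18.5
flange [550.5 314.7   0. ] 54.0
flange [547.3 313.9   0. ] 31.2
wheel [471.8 153.7   0. ] 52.7
wheel [467.4 150.9   0. ] 27.0
nut [ 556.3 -342.2   42.3] 66.9
nut [ 550.1 -334.6   43.9] 45.2
collar [379.2 273.2   0. ] 61.1
collar [377.9 275.4   0. ] 47.4
disc [617.2  96.1   0. ] 35.2
disc [615.8 103.7   0. ] 25.8
```

View pics/ov.png

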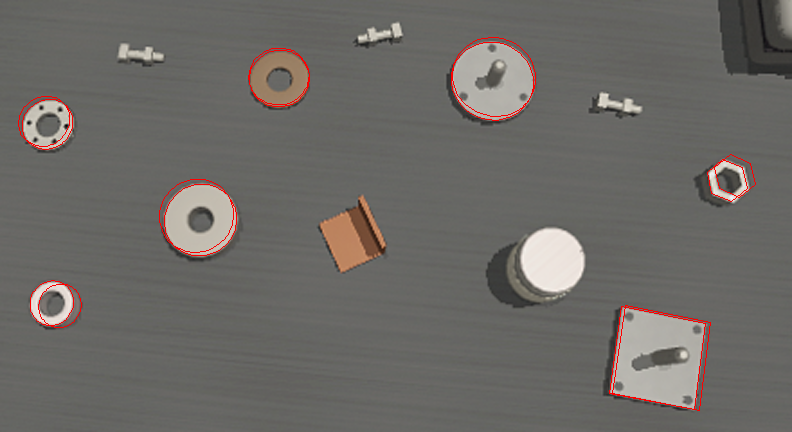

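The refined outlines sit loosely on the flange, collar and nut, because their shaded sides bias the fit. I'll fit the top-face ring, outer edge and bore, and check it in magnified crops.

```bash
cat > ring.py <<'E'
from ref import *
H={'flange':(.025,.010),'wheel':(.034,.022),'collar':(.02,.024),'disc':(.029,.006),'nut':(.018/np.cos(np.pi/6),.019),'round_stand':(.04,.012),'square_stand':(.04*2**.5,.012)}
def outl(q,v,z,r):
    n,a0=(6,np.pi/6) if q=='nut' else (4,np.pi/4) if q=='square_stand' else (72,0)
    a=np.arange(n)*2*np.pi/n+a0+np.radians(v[2]); return np.c_[v[0]/1e3+r*np.cos(a),v[1]/1e3+r*np.sin(a),np.full(n,z)]
def ringfit(q,c,g,yawfree=False,span=7,big=6,z0=0):
    r,h=H[q]; h=h+z0; bore=0 if 'stand' in q else (.012/np.cos(np.pi/6) if q=='nut' else .012)
    u0=proj(c,outl(q,g,h,r)); l,t=np.floor(u0.min(0)-10).astype(int); rr,b=np.ceil(u0.max(0)+10).astype(int)
    im=cv2.resize(c['image'][t:b,l:rr].astype(np.float32).max(2),None,fx=big,fy=big,interpolation=cv2.INTER_CUBIC); im=np.clip(im,0,255)
    def m(v,r):
        uv=(proj(c,outl(q,v,h,r))-[l,t]+.5)*big-.5; k=np.zeros(im.shape,np.uint8); cv2.fillConvexPoly(k,(uv*16).round().astype(np.int32),1,shift=4); return k>0
    def f(p):
        v=np.array(g)+[p[0],p[1],p[2] if yawfree else 0]; d=.003
        o=m(v,r); s=im[o&~m(v,r-d)].mean()-im[m(v,r+d)&~o].mean()
        if bore: s+=im[m(v,bore+d)&~m(v,bore)].mean()-im[m(v,bore)&~m(v,bore-d)].mean()
        return -s
    R=np.arange(-span,span+.1,1)
    p=min(((x,y,a) for x in R for y in R for a in ([0] if not yawfree else np.arange(-28 if q=='nut' else -6,30 if q=='nut' else 7,4))),key=f)
    s=minimize(f,p,method='Nelder-Mead',options={'initial_simplex':np.array(p)+np.array([[0,0,0],[1,0,0],[0,1,0],[0,0,3]])-.25,'xatol':.05,'fatol':.01})
    return np.array(g)+s.x*[1,1,yawfree],-s.fun
def crop(c,q,v,S=196,w=22,z0=0):
    r,h=H[q]; h=h+z0; u=proj(c,[[v[0]/1e3,v[1]/1e3,h]])[0].round().astype(int); w=int(w)
    k=S/(2*w); im=cv2.resize(c['image'][u[1]-w:u[1]+w,u[0]-w:u[0]+w],(S,S),interpolation=cv2.INTER_NEAREST)
    L=[(h,r),(z0,r)]+([] if 'stand' in q else [(h,.012/np.cos(np.pi/6) if q=='nut' else .012)])
    for i,(z,rad) in enumerate(L):
        uv=((proj(c,outl(q,v,z,rad))-u+w+.5)*k).round().astype(int); cv2.polylines(im,[uv.reshape(-1,1,2)],True,[(255,0,0),(0,0,255),(255,0,0)][i],1)
    return im
E
python3 - <<'E'
from ring import *
t=camera('top'); s=camera('side'); rows=[]
for c in(t,s):
    row=[]
    for q in G:
        v,f=ringfit(q,c,G[q],q in('nut','square_stand')); print(q,np.round(v,1),round(f,1)); row.append(crop(c,q,v,w=33 if 'stand' in q else 24))
    row.append(row[0]*0); rows+= [np.hstack(row[:4]),np.hstack(row[4:])]
cv2.imwrite('pics/crops.png',np.vstack(rows)[:600,:,::-1] if False else cv2.resize(np.vstack(rows),(600,600))[:,:,::-1])
E
```

```text
square_stand [ 382.8 -274.1   83.6] 60.8
round_stand [ 630.7 -108.6    0. ] 76.1
flange [547.6 310.6   0. ] 173.6
wheel [468.4 149.9   0. ] 170.5
nut [ 551.2 -335.5   43.8] 203.2
collar [379.  273.7   0. ] 199.8
disc [614.8  95.4   0. ] 96.5
square_stand [ 380.7 -275.2   83.6] 37.7
round_stand [ 629.  -108.2    0. ] 43.8
flange [546.  310.1   0. ] 64.8
wheel [467.  149.6   0. ] 79.3
nut [ 549.4 -335.1   42.2] 124.1
collar [377.4 273.6   0. ] 81.0
disc [613.  95.   0.] 59.1
```

View pics/crops.png

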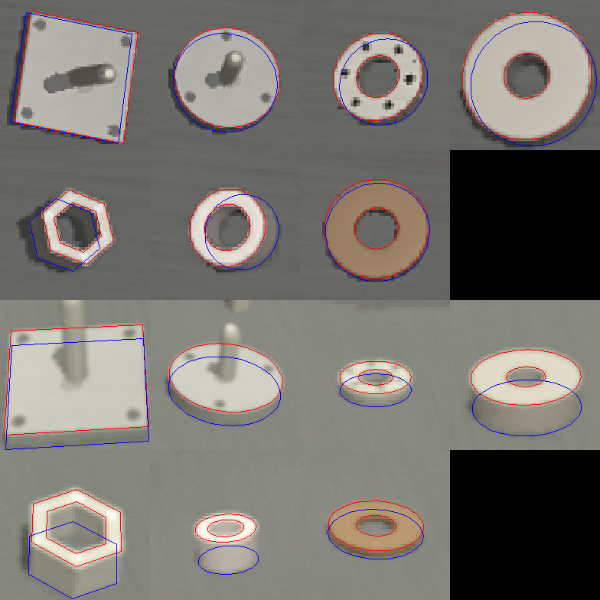

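The crops show both views fitting the top rings and bores tightly. The two views differ by a steady 1.6 mm in x, and the heights match the text. I'll use the averages, in mm:

| Thing | x | y | Yaw (deg) |
|---|---|---|---|
| square stand | 381.7 | -274.7 | |
| round stand | 629.8 | -108.4 | |
| flange | 546.8 | 310.3 | |
| wheel | 467.7 | 149.8 | |
| nut | 550.3 | -335.3 | 43 |
| collar | 378.2 | 273.6 | |
| disc | 613.9 | 95.2 | |

Next I turn the tool to -17°, which suits the nut's flats, and move to the collar.

Emit:
drive_tool([
  [[7.7,30.6,0],[0,0,7.1],0.7],
  [[7.7,30.6,0],[0,0,7.1],0.7],
  [[7.7,30.6,0],[0,0,7.1],0.7],
  [[7.7,30.6,0],[0,0,7.1],0.7],
  [[7.7,30.6,0],[0,0,7.1],0.7],
  [[7.7,30.6,0],[0,0,7.1],0.7],
  [[7.7,30.6,0],[0,0,7.1],0.7],
  [[7.7,30.6,0],[0,0,0.3],0.7],
])

```text
clock: 6.07
eef_pos: [0.2563, -0.2144, 0.1916]
tool_rot: [0.803, 0.596, 0.0, 0.0]
ft_force: [1.1, 1.4, 0.1]
grip_width: 0.06
grasp_force: 0.0
```

Emit:
drive_tool([
  [[7.7,30.6,0],[0,0,0],0.7],
  [[7.7,30.6,0],[0,0,0],0.7],
  [[7.7,30.6,0],[0,0,0],0.7],
  [[7.7,30.6,0],[0,0,0],0.7],
  [[7.7,30.6,0],[0,0,0],0.7],
  [[7.7,30.6,0],[0,0,0],0.7],
  [[7.7,30.6,0],[0,0,0],0.7],
  [[7.7,30.6,0],[0,0,0],0.7],
])

```text
clock: 6.73
eef_pos: [0.318, 0.0306, 0.1918]
tool_rot: [0.804, 0.594, 0.001, 0.0]
ft_force: [0.4, -1.0, 0.4]
grip_width: 0.0597
grasp_force: 0.0
```

Emit:
drive_tool([
  [[7.7,30.6,0],[0,0,0],0.7],
  [[7.7,30.6,0],[0,0,0],0.7],
  [[7.7,30.6,0],[0,0,0],0.7],
  [[7.7,30.6,0],[0,0,0],0.7],
  [[7.7,30.6,0],[0,0,0],0.7],
  [[7.7,30.6,0],[0,0,0],0.7],
  [[7.7,30.6,0],[0,0,0],0.7],
  [[0,0,0],[0,0,0],0.7],
])

```text
clock: 7.4
eef_pos: [0.3732, 0.2481, 0.1912]
tool_rot: [0.803, 0.596, 0.001, -0.001]
ft_force: [0.4, 0.1, -0.0]
grip_width: 0.0599
grasp_force: 0.0
```

Emit:
drive_tool([
  [[5,25.5,0],[0,0,0],0.7],
  [[0,0,-32],[0,0,0],0.7],
  [[0,0,-32],[0,0,0],0.7],
  [[0,0,-32],[0,0,0],0.7],
  [[0,0,-32],[0,0,0],0.7],
  [[0,0,-26],[0,0,0],0.7],
  [[0,0,-10],[0,0,0],0.7],
  [[0,0,0],[0,0,0],0.7],
])

```text
clock: 8.07
eef_pos: [0.3742, 0.2665, 0.0246]
tool_rot: [0.804, 0.594, -0.003, 0.0]
ft_force: [-0.1, 0.1, -0.3]
grip_width: 0.0599
grasp_force: 0.0
```

```bash
python3 - <<'E'
from h import *
c=camera('side'); cv2.imwrite('pics/s1.png',cv2.resize(c['image'][90:250,150:350],None,fx=4,fy=3.75,interpolation=cv2.INTER_CUBIC)[:,:,::-1])
E
```

```text
(no output)
```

View pics/s1.png

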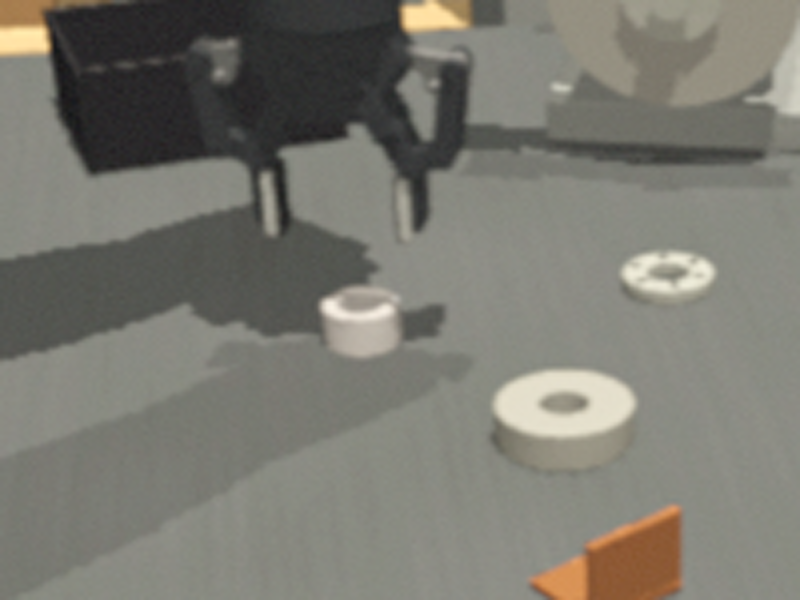

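```bash
python3 - <<'E'
from h import *
o=get_obs(); print(np.round(o['eef_pos'],4),o['clock'],o['joint_vel'].round(3))
for n in('side','top'):
    c=camera(n); p=o['eef_pos']; print(n,proj(c,[p,p+[0,0,.019],p+[.0287,-.0088,.007],p+[-.0287,.0088,.007],[.378,.2736,.024]]).round(1))
    if n=='side': a=c['image'][90:250,150:350]
    else: b=c['image'][240:400,60:260]
    
cv2.imwrite('pics/s2.png',np.hstack([cv2.resize(i,(400,320),interpolation=cv2.INTER_CUBIC) for i in (a,b)])[:,:,::-1])
E
```

```text
[0.3755 0.2674 0.0263] 8.1167 [ 0.001 -0.032  0.047  0.014 -0.     0.001]
side [[238.8 170.8]
 [238.1 162.5]
 [252.9 168.6]
 [224.2 167. ]
 [239.9 170.3]]
top [[151.2 320.7]
 [147.4 319.5]
 [157.9 303. ]
 [141.6 337.7]
 [148.2 318.9]]
```

View pics/s2.png

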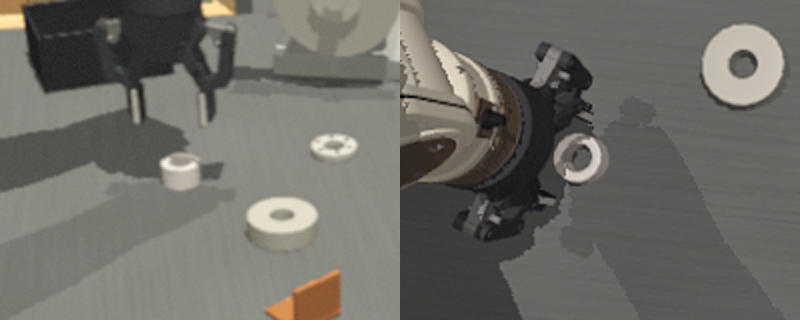

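```bash
python3 - <<'E'
from h import *
from scipy.optimize import least_squares
o=get_obs(); s=camera('side'); t=camera('top'); p=o['eef_pos']; print(np.round(p,4),o['clock'],o['joint_pos'].round(3))
f=least_squares(lambda x:np.r_[proj(s,x)[0]-[236,151],proj(t,x)[0]-[144,316]],p); print('mid tip',f.x.round(4),f.fun.round(1))
p0=np.array([.195,-.461,.191]); print('start proj',proj(s,[p0,p0+[0,0,.013],p0+[0,0,.03]]).round(1))
a=s['image'][100:220,170:320]; b=t['image'][260:380,90:240]
cv2.imwrite('pics/s3.png',np.hstack([cv2.resize(i,(400,320),interpolation=cv2.INTER_CUBIC) for i in (a,b)])[:,:,::-1])
E
```

```text
[0.3775 0.269  0.0283] 8.2167 [ 0.619  0.312 -0.359  0.898 -0.     2.489]
mid tip [0.3766 0.2638 0.0734] [ 1.7 -0.3 -0.1  1.3]
start proj [[ 63.4 410.9]
 [ 59.7 400.4]
 [ 54.6 386.3]]
```

View pics/s3.png

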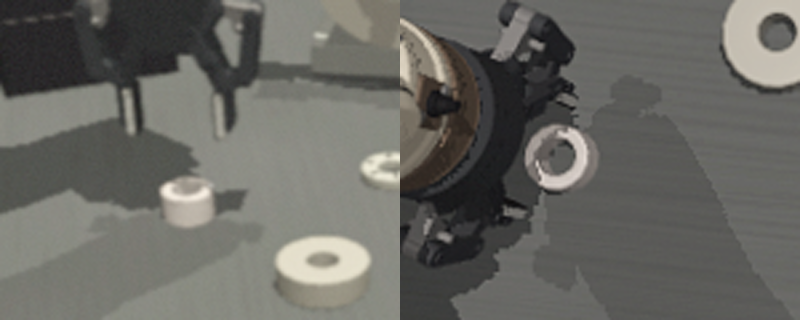

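The pictures put the fingertips at about 70 mm height (side (236,151), top (144,316)), though the reported TCP is 28 mm. I'll let the arm settle, look again and then go down carefully.

Emit:
drive_tool([
  [[0,0,0],[0,0,0],0.7],
  [[0,0,0],[0,0,0],0.7],
  [[0,0,0],[0,0,0],0.7],
  [[0,0,0],[0,0,0],0.7],
  [[0,0,0],[0,0,0],0.7],
  [[0,0,0],[0,0,0],0.7],
])

```text
clock: 8.82
eef_pos: [0.3767, 0.2687, 0.0275]
tool_rot: [0.804, 0.594, 0.0, 0.0]
ft_force: [-0.5, -0.1, -0.6]
grip_width: 0.0597
grasp_force: 0.0
```

```bash
python3 - <<'E'
from h import *
o=get_obs(); s=camera('side'); t=camera('top'); p=o['eef_pos']; print(np.round(p,4),o['clock'],o['joint_pos'].round(3),o['tau'].round(1))
print(proj(s,p),proj(t,p))
a=s['image'][100:220,170:320]; b=t['image'][260:380,90:240]
cv2.imwrite('pics/s4.png',np.hstack([cv2.resize(i,(400,320),interpolation=cv2.INTER_CUBIC) for i in (a,b)])[:,:,::-1])
E
```

```text
[0.3767 0.2687 0.0275] 8.8167 [ 0.62   0.313 -0.361  0.897 -0.     2.489] [ -0.  -36.   20.6  -0.    0.   -0. ]
[[239.29468018 169.96913157]] [[150.26706083 319.7629605 ]]
```

View pics/s4.png

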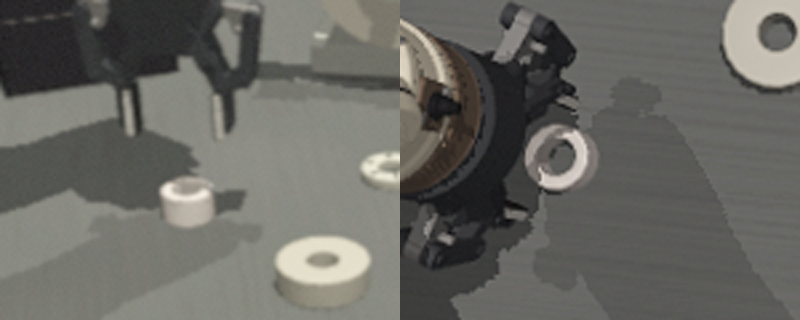

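Emit:
drive_tool([
  [[1.5,5,-4],[0,0,0],0.7],
  [[0,0,-4],[0,0,0],0.7],
  [[0,0,-4],[0,0,0],0.7],
  [[0,0,-3],[0,0,0],0.7],
  [[0,0,0],[0,0,0],0.7],
  [[0,0,0],[0,0,0],0.7],
])

```text
clock: 9.42
eef_pos: [0.3778, 0.2734, 0.0119]
tool_rot: [0.804, 0.594, -0.001, -0.0]
ft_force: [0.5, 0.5, -0.0]
grip_width: 0.0601
grasp_force: 0.0
```

```bash
python3 - <<'E'
from h import *
o=get_obs(); s=camera('side'); t=camera('top'); p=o['eef_pos']; print(np.round(p,4),o['clock'],o['joint_pos'].round(3),o['ft_force'].round(1))
print(proj(s,p),proj(t,p))
a=s['image'][100:220,170:320]; b=t['image'][260:380,90:240]
cv2.imwrite('pics/s5.png',np.hstack([cv2.resize(i,(400,320),interpolation=cv2.INTER_CUBIC) for i in (a,b)])[:,:,::-1])
E
```

```text
[0.3778 0.2734 0.0119] 9.4167 [ 0.626  0.341 -0.369  0.862  0.     2.496] [ 0.5  0.5 -0. ]
[[240.25484868 175.53557106]] [[150.59447728 319.69961693]]
```

View pics/s5.png

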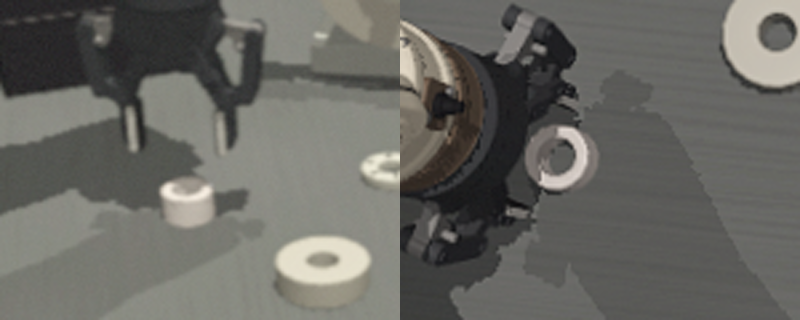

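Emit:
drive_tool([
  [[0,0,-4],[0,0,0],0.7],
  [[0,0,-4],[0,0,0],0.7],
  [[0,0,-4],[0,0,0],0.7],
  [[0,0,0],[0,0,0],0.7],
  [[0,0,0],[0,0,0],0.7],
  [[0,0,0],[0,0,0],0.7],
])

```text
clock: 10.02
eef_pos: [0.3782, 0.2737, 0.0003]
tool_rot: [0.804, 0.594, -0.0, 0.0]
ft_force: [-0.4, 0.0, -0.4]
grip_width: 0.0597
grasp_force: 0.0
```

```bash
python3 - <<'E'
from h import *
from scipy.optimize import least_squares
o=get_obs(); s=camera('side'); t=camera('top'); p=o['eef_pos']; print(np.round(p,4),o['joint_pos'].round(4),o['ft_force'].round(1))
np.savez('img6.npz',s=s['image'],t=t['image'])
# start pose: expected open fingertip positions in first side picture
p0=np.array([.195,-.461,.191]);y=np.array([.39,-.92,0])
for dz in(0.013,.05): print(dz,proj(s,[p0+.0425*y+[0,0,dz],p0-.0425*y+[0,0,dz]]).round(0).tolist())
a=s['image'][110:200,190:300]; b=t['image'][270:360,100:210]; z=cv2.imread('pics/side0.png')[340:430,0:110,::-1]
cv2.imwrite('pics/s6.png',np.vstack([np.hstack([cv2.resize(i,(400,300),interpolation=cv2.INTER_CUBIC) for i in (a,b)]),np.hstack([cv2.resize(i,(400,300),interpolation=cv2.INTER_CUBIC) for i in (z,z)])])[:,:,::-1])
E
```

```text
[3.782e-01 2.737e-01 3.000e-04] [ 0.6265  0.3568 -0.3825  0.8317 -0.      2.4956] [-0.4  0.  -0.4]
0.013 [[73.0, 437.0], [48.0, 368.0]]
0.05 [[61.0, 405.0], [37.0, 338.0]]
```

View pics/s6.png

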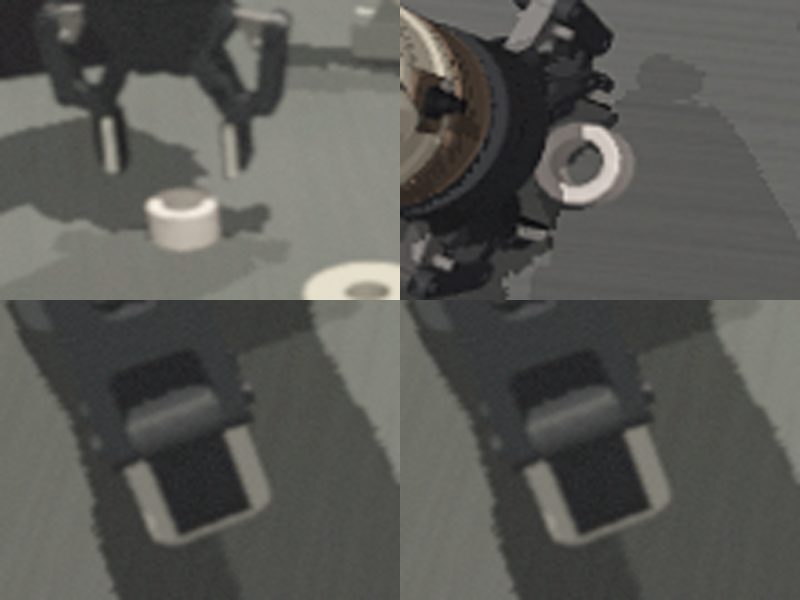

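Both the start picture and this one put the real fingertips about 35 mm higher than reported, with x and y agreeing. I'll treat that as a constant height offset and go on by force and sight.

Emit:
drive_tool([
  [[0,0,-5],[0,0,0],0.7],
  [[0,0,-5],[0,0,0],0.7],
  [[0,0,-5],[0,0,0],0.7],
  [[0,0,-5],[0,0,0],0.7],
  [[0,0,0],[0,0,0],0.7],
  [[0,0,0],[0,0,0],0.7],
])

```text
clock: 10.62
eef_pos: [0.3777, 0.2734, -0.0202]
tool_rot: [0.804, 0.594, -0.001, 0.0]
ft_force: [-0.0, -0.8, 0.6]
grip_width: 0.0598
grasp_force: 0.0
```

Emit:
drive_tool([
  [[0,0,-3],[0,0,0],0.7],
  [[0,0,-3],[0,0,0],0.7],
  [[0,0,-3],[0,0,0],0.7],
  [[0,0,0],[0,0,0],0.7],
  [[0,0,0],[0,0,0],0.7],
])

```text
clock: 11.03
eef_pos: [0.378, 0.2736, -0.0288]
tool_rot: [0.804, 0.594, -0.0, -0.0]
ft_force: [-0.2, -0.1, 0.3]
grip_width: 0.06
grasp_force: 0.0
```

Emit:
drive_tool([
  [[0,0,-2],[0,0,0],0.7],
  [[0,0,-2],[0,0,0],0.7],
  [[0,0,-1],[0,0,0],0.7],
  [[0,0,0],[0,0,0],0.7],
])

```text
clock: 11.37
eef_pos: [0.378, 0.2736, -0.0338]
tool_rot: [0.804, 0.594, -0.0, 0.0]
ft_force: [0.6, -0.3, -0.8]
grip_width: 0.0596
grasp_force: 0.0
```

Emit:
drive_tool([
  [[0,0,-1],[0,0,0],0.7],
  [[0,0,-1],[0,0,0],0.7],
  [[0,0,0],[0,0,0],0.7],
])

```text
clock: 11.62
eef_pos: [0.3781, 0.2737, -0.0358]
tool_rot: [0.804, 0.594, -0.0, 0.0]
ft_force: [-0.6, -0.1, 0.2]
grip_width: 0.0601
grasp_force: 0.0
```

Emit:
drive_tool([
  [[0,0,-1],[0,0,0],0.7],
  [[0,0,-1],[0,0,0],0.7],
  [[0,0,0],[0,0,0],0.7],
])

```text
clock: 11.87
eef_pos: [0.3781, 0.2736, -0.0378]
tool_rot: [0.804, 0.594, -0.0, -0.0]
ft_force: [-0.6, -0.3, -0.0]
grip_width: 0.0595
grasp_force: 0.0
```

Emit:
drive_tool([
  [[0,0,-1],[0,0,0],0.7],
  [[0,0,-1],[0,0,0],0.7],
  [[0,0,0],[0,0,0],0.7],
])

```text
clock: 12.12
eef_pos: [0.3781, 0.2736, -0.0398]
tool_rot: [0.804, 0.594, -0.0, -0.0]
ft_force: [-0.1, -1.1, 0.2]
grip_width: 0.0599
grasp_force: 0.0
```

Emit:
drive_tool([
  [[0,0,-1],[0,0,0],0.7],
  [[0,0,0],[0,0,0],0.7],
])

```text
clock: 12.28
eef_pos: [0.3781, 0.2737, -0.0407]
tool_rot: [0.804, 0.594, -0.0, -0.0]
ft_force: [0.7, -0.4, 0.3]
grip_width: 0.0599
grasp_force: 0.0
```

Emit:
drive_tool([
  [[0,0,-1],[0,0,0],0.7],
  [[0,0,0],[0,0,0],0.7],
])

```text
clock: 12.45
eef_pos: [0.3781, 0.2737, -0.0417]
tool_rot: [0.804, 0.594, -0.0, 0.0]
ft_force: [-0.3, -1.0, -0.8]
grip_width: 0.0597
grasp_force: 0.0
```

```bash
python3 - <<'E'
from h import *
s=camera('side'); t=camera('top'); print(get_obs()['ft_force'].round(1))
a=s['image'][110:200,190:300]; b=t['image'][270:360,100:210]
cv2.imwrite('pics/s7.png',np.hstack([cv2.resize(i,(400,300),interpolation=cv2.INTER_CUBIC) for i in (a,b)])[:,:,::-1])
E
```

```text
[-1.1  0.1  0. ]
```

View pics/s7.png

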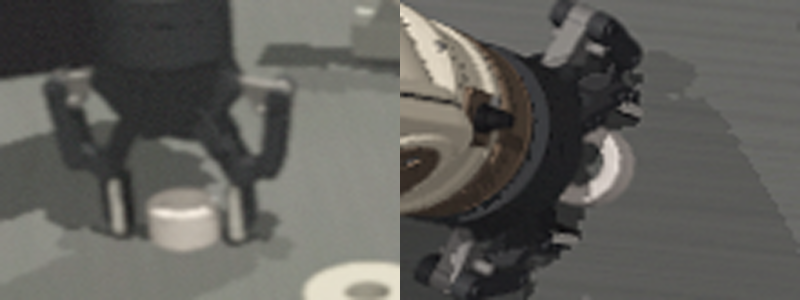

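The fingers straddle the collar evenly with their tips just above the bench, at about (118,235) and (240,238) in the crop. I'll raise 4 mm and close.

Emit:
drive_tool([
  [[0,0,4],[0,0,0],0.7],
  [[0,0,0],[0,0,0],0.4],
  [[0,0,0],[0,0,0],0.2],
  [[0,0,0],[0,0,0],0.2],
  [[0,0,0],[0,0,0],0.2],
  [[0,0,0],[0,0,0],0.2],
  [[0,0,0],[0,0,0],0.2],
  [[0,0,0],[0,0,0],0.2],
])

```text
clock: 13.22
eef_pos: [0.3788, 0.2741, -0.0368]
tool_rot: [0.804, 0.594, 0.001, 0.0]
ft_force: [-0.4, -1.1, 4.7]
grip_width: 0.0373
grasp_force: 60.4
```

Emit:
drive_tool([
  [[0,0,5],[0,0,0],0.2],
  [[0,0,15],[0,0,0],0.2],
  [[0,0,30],[0,0,0],0.2],
  [[0,0,30],[0,0,0],0.2],
  [[0,0,15],[0,0,0],0.2],
  [[0,0,0],[0,0,0],0.2],
])

```text
clock: 13.72
eef_pos: [0.3808, 0.2756, 0.0613]
tool_rot: [0.804, 0.594, 0.004, 0.0]
ft_force: [0.7, -0.1, 0.1]
grip_width: 0.0373
grasp_force: 60.2
```

Emit:
drive_tool([
  [[10,-15,0],[0,0,0],0.2],
  [[20,-30,0],[0,0,0],0.2],
  [[20,-30,0],[0,0,0],0.2],
  [[20,-30,0],[0,0,0],0.2],
  [[20,-30,0],[0,0,0],0.2],
  [[20,-30,0],[0,0,0],0.2],
  [[20,-30,0],[0,0,0],0.2],
  [[20,-30,0],[0,0,0],0.2],
])

```text
clock: 14.38
eef_pos: [0.5279, 0.047, 0.0562]
tool_rot: [0.804, 0.594, -0.001, -0.001]
ft_force: [-0.6, 0.4, -1.0]
grip_width: 0.0381
grasp_force: 60.3
```

Emit:
drive_tool([
  [[20,-30,0],[0,0,0],0.2],
  [[20,-30,0],[0,0,0],0.2],
  [[20,-30,0],[0,0,0],0.2],
  [[20,-30,0],[0,0,0],0.2],
  [[16,-25,0],[0,0,0],0.2],
  [[5,-7,0],[0,0,0],0.2],
  [[0,0,0],[0,0,0],0.2],
  [[0,0,0],[0,0,0],0.2],
])

```text
clock: 15.05
eef_pos: [0.6279, -0.1029, 0.0558]
tool_rot: [0.805, 0.594, -0.001, -0.001]
ft_force: [-1.0, 0.6, -0.3]
grip_width: 0.0377
grasp_force: 60.3
```

```bash
cat > held.py <<'E'
import sys
from ring import *
q=sys.argv[1]; z0=float(sys.argv[2])/1e3; dx,dy=map(float,sys.argv[3:5])
o=get_obs(); p=o['eef_pos']*1e3; g=(p[0]+dx,p[1]+dy,0); print('tcp',p.round(1),'exp',np.round(g[:2],1),'w',o['grip_width'].round(4))
for n in('side','top'):
    c=camera(n); S=silhouettes(q,c)
    e=bb(proj(c,place(q,g[0]/1e3,g[1]/1e3,z0,0)))
    print(n,'expected bbox',e.round(0))
    for s in S[:3]: print('  ',round(s['conf'],2),np.round(s['bbox']),s['region'].sum())
    cv2.imwrite(f'pics/h_{n}.png',cv2.resize(c['image'][int(e[1])-50:int(e[3])+40,int(e[0])-50:int(e[2])+50],(390,390),interpolation=cv2.INTER_CUBIC)[:,:,::-1])
E
python3 held.py collar 93 0 0; python3 -c "
import cv2,numpy as np
cv2.imwrite('pics/h1.png',np.hstack([cv2.imread('pics/h_side.png'),cv2.imread('pics/h_top.png')]))"
```

```text
Traceback (most recent call last):
  File "held.py", line 4, in <module>
    o=get_obs(); p=o['eef_pos']*1e3; g=(p[0]+dx,p[1]+dy,0); print('tcp',p.round(1),'exp',np.round(g[:2],1),'w',o['grip_width'].round(4))
                                                                                                               ^^^^^^^^^^^^^^^^^^^^^
AttributeError: 'float' object has no attribute 'round'
[ WARN:0@0.016] global loadsave.cpp:275 findDecoder imread_('pics/h_side.png'): can't open/read file: check file path/integrity
[ WARN:0@0.017] global loadsave.cpp:275 findDecoder imread_('pics/h_top.png'): can't open/read file: check file path/integrity
Traceback (most recent call last):
cv2.error: OpenCV(4.12.0) :-1: error: (-5:Bad argument) in function 'imwrite'
> Overload resolution failed:
>  - img data type = object is not supported
>  - Expected Ptr<cv::UMat> for argument 'img'
```

```bash
sed -i "s/o\['grip_width'\].round(4)/round(o['grip_width'],4)/" held.py
python3 held.py collar 93 0 0
```

```text
tcp [ 627.9 -102.9   55.8] exp [ 627.9 -102.9] w 0.0377
side expected bbox [402. 209. 429. 236.]
   0.62 [402. 210. 429. 235.] 625
top expected bbox [384. 161. 413. 190.]
```

The network sees the held collar in the side view at [402,210,429,235]; I predicted [402,209,429,236], so the grasp and the height offset hold. I'll centre it over the peg.

Emit:
drive_tool([
  [[1.9,-5.5,0],[0,0,0],0.2],
  [[0,0,0],[0,0,0],0.2],
  [[0,0,0],[0,0,0],0.2],
  [[0,0,0],[0,0,0],0.2],
])

```text
clock: 15.58
eef_pos: [0.6311, -0.1086, 0.0576]
tool_rot: [0.804, 0.594, 0.0, 0.0]
ft_force: [-0.8, -0.3, -0.2]
grip_width: 0.0376
grasp_force: 60.3
```

Emit:
drive_tool([
  [[0,0,-15],[0,0,0],0.2],
  [[0,0,-15],[0,0,0],0.2],
  [[0,0,-8],[0,0,0],0.2],
  [[0,0,-6],[0,0,0],0.2],
  [[0,0,-6],[0,0,0],0.2],
  [[0,0,0],[0,0,0],0.2],
])

```text
clock: 16.08
eef_pos: [0.6303, -0.1086, 0.0062]
tool_rot: [0.804, 0.594, -0.001, -0.001]
ft_force: [-0.5, -0.1, -1.1]
grip_width: 0.0374
grasp_force: 60.3
```

Emit:
drive_tool([
  [[0,0,-8],[0,0,0],0.2],
  [[0,0,-8],[0,0,0],0.2],
  [[0,0,-6],[0,0,0],0.2],
  [[0,0,-4],[0,0,0],0.2],
  [[0,0,0],[0,0,0],0.2],
  [[0,0,0],[0,0,0],0.2],
])

```text
clock: 16.58
eef_pos: [0.6308, -0.1087, -0.019]
tool_rot: [0.804, 0.594, -0.0, -0.0]
ft_force: [0.7, -0.0, -0.8]
grip_width: 0.0378
grasp_force: 60.3
```

Emit:
drive_tool([
  [[0,0,-1],[0,0,0],0.2],
  [[0,0,-1],[0,0,0],0.2],
  [[0,0,-1],[0,0,0],0.2],
  [[0,0,0],[0,0,0],0.2],
])

```text
clock: 16.92
eef_pos: [0.6311, -0.1087, -0.0215]
tool_rot: [0.804, 0.594, 0.0, 0.0]
ft_force: [-0.2, -0.8, 0.0]
grip_width: 0.0372
grasp_force: 60.3
```

Emit:
drive_tool([
  [[0,0,-1],[0,0,0],0.2],
  [[0,0,0],[0,0,0],0.2],
])

```text
clock: 17.08
eef_pos: [0.6311, -0.1088, -0.0226]
tool_rot: [0.804, 0.594, -0.0, -0.0]
ft_force: [-0.4, -0.1, -0.5]
grip_width: 0.0375
grasp_force: 60.3
```

Emit:
drive_tool([
  [[0,0,-1],[0,0,0],0.2],
  [[0,0,-1],[0,0,0],0.2],
  [[0,0,0],[0,0,0],0.2],
])

```text
clock: 17.33
eef_pos: [0.6312, -0.1088, -0.0246]
tool_rot: [0.804, 0.594, 0.0, 0.0]
ft_force: [-0.1, -0.1, 0.4]
grip_width: 0.0377
grasp_force: 60.3
```

Emit:
drive_tool([
  [[0,0,-1],[0,0,0],0.2],
  [[0,0,0],[0,0,0],0.2],
])

```text
clock: 17.5
eef_pos: [0.6312, -0.1088, -0.0247]
tool_rot: [0.804, 0.594, 0.0, 0.0]
ft_force: [-1.6, 0.4, 4.8]
grip_width: 0.0375
grasp_force: 60.8
```

Emit:
drive_tool([
  [[0,0,-1],[0,0,0],0.2],
  [[0,0,0],[0,0,0],0.2],
])

```text
clock: 17.67
eef_pos: [0.6312, -0.1088, -0.0248]
tool_rot: [0.804, 0.594, 0.0, 0.0]
ft_force: [-4.4, 1.0, 8.8]
grip_width: 0.0375
grasp_force: 61.4
```

Emit:
drive_tool([
  [[0,0,2],[0,0,0],0.2],
  [[0,0,0],[0,0,0],0.45],
  [[0,0,0],[0,0,0],0.7],
  [[0,0,0],[0,0,0],0.7],
  [[0,0,0],[0,0,0],0.7],
  [[0,0,10],[0,0,0],0.75],
  [[0,0,25],[0,0,0],0.75],
  [[0,0,30],[0,0,0],0.75],
])

```text
clock: 18.33
eef_pos: [0.6288, -0.1084, 0.039]
tool_rot: [0.804, 0.594, -0.002, -0.002]
ft_force: [-0.1, -0.6, -0.2]
grip_width: 0.0639
grasp_force: 0.0
```

Emit:
drive_tool([
  [[0,0,20],[0,0,0],0.78],
  [[-3,33,0],[0,0,0],0.78],
  [[-3,34,0],[0,0,0],0.78],
  [[-3,34,0],[0,0,0],0.78],
  [[-3,34,0],[0,0,0],0.78],
  [[-3,34,0],[0,0,0],0.78],
  [[-2,33,0],[0,0,0],0.78],
  [[0,0,0],[0,0,0],0.78],
])

```text
clock: 19.0
eef_pos: [0.6137, 0.0997, 0.0613]
tool_rot: [0.802, 0.597, 0.001, -0.001]
ft_force: [-0.2, -0.8, 0.3]
grip_width: 0.0662
grasp_force: 0.0
```

Emit:
drive_tool([
  [[0,0,0],[0,0,0],0.78],
  [[0,0,0],[0,0,0],0.78],
  [[0,0,0],[0,0,0],0.78],
])

```text
clock: 19.25
eef_pos: [0.6143, 0.0921, 0.0607]
tool_rot: [0.805, 0.594, -0.0, 0.0]
ft_force: [-0.8, -0.4, -0.4]
grip_width: 0.0665
grasp_force: 0.0
```

```bash
cat > chk.py <<'E'
import sys
from ring import *
q=sys.argv[1]; x,y,z=map(float,sys.argv[2:5])
for n in('top','side'):
    c=camera(n); v,f=ringfit(q,c,(x,y,float(sys.argv[5]) if len(sys.argv)>5 else 0),len(sys.argv)>5,span=8,z0=z/1e3); print(n,v.round(1),round(f,1))
E
python3 chk.py collar 630 -108.5 12
```

```text
top [ 631.6 -108.6    0. ] 141.7
side [ 630.1 -108.1    0. ] 92.9
```

Emit:
drive_tool([
  [[0,3,-25],[0,0,0],0.78],
  [[0,0,-30],[0,0,0],0.78],
  [[0,0,-25],[0,0,0],0.78],
  [[0,0,-15],[0,0,0],0.78],
  [[0,0,-7],[0,0,0],0.78],
  [[0,0,0],[0,0,0],0.78],
  [[0,0,0],[0,0,0],0.78],
])

```text
clock: 19.93
eef_pos: [0.6146, 0.0955, -0.0412]
tool_rot: [0.805, 0.594, 0.0, 0.0]
ft_force: [-0.1, -0.3, 1.2]
grip_width: 0.0667
grasp_force: 0.0
```

Emit:
drive_tool([
  [[0,0,-1],[0,0,0],0.78],
  [[0,0,-1],[0,0,0],0.78],
  [[0,0,0],[0,0,0],0.78],
])

```text
clock: 20.18
eef_pos: [0.6151, 0.0963, -0.0424]
tool_rot: [0.804, 0.594, 0.001, 0.001]
ft_force: [0.3, 0.1, -0.9]
grip_width: 0.0669
grasp_force: 0.0
```

Emit:
drive_tool([
  [[0,0,-1],[0,0,0],0.78],
  [[0,0,0],[0,0,0],0.78],
])

```text
clock: 20.35
eef_pos: [0.6144, 0.0963, -0.0441]
tool_rot: [0.804, 0.594, 0.0, 0.0]
ft_force: [-0.4, 0.4, 0.2]
grip_width: 0.0668
grasp_force: 0.0
```

Emit:
drive_tool([
  [[0,0,-1],[0,0,0],0.78],
  [[0,0,0],[0,0,0],0.78],
])

```text
clock: 20.52
eef_pos: [0.614, 0.0963, -0.0456]
tool_rot: [0.804, 0.594, -0.0, -0.0]
ft_force: [-0.1, 0.5, 0.3]
grip_width: 0.0666
grasp_force: 0.0
```

Emit:
drive_tool([
  [[0,0,-1],[0,0,0],0.78],
  [[0,0,0],[0,0,0],0.78],
])

```text
clock: 20.68
eef_pos: [0.6143, 0.0963, -0.0465]
tool_rot: [0.804, 0.594, 0.0, 0.0]
ft_force: [-0.4, -0.1, -0.4]
grip_width: 0.0668
grasp_force: 0.0
```

Emit:
drive_tool([
  [[0,0,-1],[0,0,0],0.78],
  [[0,0,0],[0,0,0],0.78],
])

```text
clock: 20.85
eef_pos: [0.6143, 0.0963, -0.0466]
tool_rot: [0.804, 0.594, 0.0, 0.0]
ft_force: [-1.6, 0.1, 6.8]
grip_width: 0.0666
grasp_force: 3.1
```

Emit:
drive_tool([
  [[0,0,-1],[0,0,0],0.78],
  [[0,0,0],[0,0,0],0.78],
])

```text
clock: 21.02
eef_pos: [0.6143, 0.0963, -0.0466]
tool_rot: [0.804, 0.594, 0.0, 0.0]
ft_force: [-4.0, 0.0, 11.5]
grip_width: 0.0667
grasp_force: 5.7
```

Emit:
drive_tool([
  [[0,0,4],[0,0,0],0.78],
  [[0,0,3],[0,0,0],0.78],
  [[0,0,0],[0,0,0],0.7],
  [[0,0,0],[0,0,0],0.5],
  [[0,0,0],[0,0,0],0.5],
  [[0,0,0],[0,0,0],0.5],
  [[0,0,0],[0,0,0],0.5],
])

```text
clock: 21.6
eef_pos: [0.6147, 0.0963, -0.0406]
tool_rot: [0.804, 0.594, 0.001, 0.0]
ft_force: [-2.2, 0.2, 7.0]
grip_width: 0.0538
grasp_force: 61.5
```

Emit:
drive_tool([
  [[0,0,3],[0,0,0],0.5],
  [[0,0,10],[0,0,0],0.5],
  [[0,0,20],[0,0,0],0.5],
  [[0,0,30],[0,0,0],0.5],
  [[0,0,30],[0,0,0],0.5],
  [[0,0,7],[0,0,0],0.5],
  [[0,0,0],[0,0,0],0.5],
  [[0,0,0],[0,0,0],0.5],
])

```text
clock: 22.27
eef_pos: [0.6142, 0.0963, 0.0585]
tool_rot: [0.804, 0.594, 0.0, 0.0]
ft_force: [-0.5, -0.3, -0.4]
grip_width: 0.0533
grasp_force: 63.0
```

Emit:
drive_tool([
  [[0,-15,0],[0,0,0],0.5],
  [[2,-30,0],[0,0,0],0.5],
  [[3,-30,0],[0,0,0],0.5],
  [[3,-30,0],[0,0,0],0.5],
  [[3,-30,0],[0,0,0],0.5],
  [[3,-30,0],[0,0,0],0.5],
  [[1,-28,0],[0,0,0],0.5],
  [[0,-10,0],[0,0,0],0.5],
])

```text
clock: 22.93
eef_pos: [0.6272, -0.1116, 0.0558]
tool_rot: [0.806, 0.592, -0.002, -0.001]
ft_force: [0.1, -0.4, -1.2]
grip_width: 0.0536
grasp_force: 63.0
```

Emit:
drive_tool([
  [[0,0,0],[0,0,0],0.5],
  [[0,0,0],[0,0,0],0.5],
  [[0,0,0],[0,0,0],0.5],
])

```text
clock: 23.18
eef_pos: [0.6283, -0.1057, 0.0573]
tool_rot: [0.804, 0.595, -0.001, -0.001]
ft_force: [0.1, 0.2, -0.5]
grip_width: 0.0535
grasp_force: 63.0
```

```bash
sed -i 's/^z0=//; s/float(sys.argv\[2\])/float(sys.argv[2])/' held.py; python3 - <<'E'
from h import *
print(get_obs()['eef_pos'].round(4))
E
python3 held.py disc 99 -0.5 -1; python3 -c "
import cv2,numpy as np
cv2.imwrite('pics/h1.png',np.hstack([cv2.imread('pics/h_side.png'),cv2.imread('pics/h_top.png')]))"
```

```text
[ 0.6283 -0.1057  0.0573]
tcp [ 628.3 -105.7   57.3] exp [ 627.8 -106.7] w 0.0535
side expected bbox [397. 213. 435. 237.]
   0.64 [396. 213. 434. 241.] 607
top expected bbox [382. 159. 419. 195.]
```

View pics/h1.png

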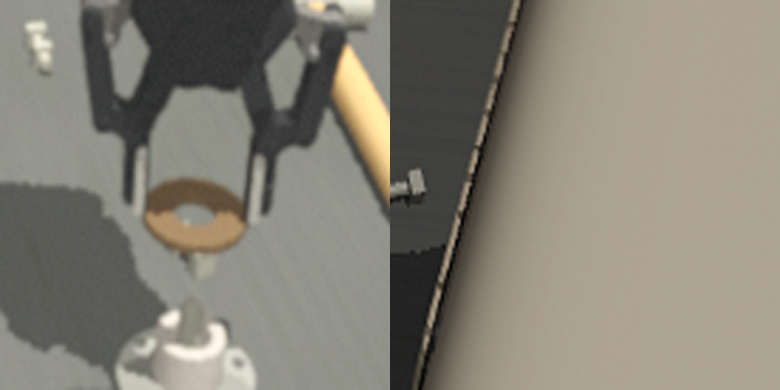

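The disc is held nearly level at (195,215) in the side crop, with the collar seated on its peg below. I'll align it and lower.

Emit:
drive_tool([
  [[1.7,-1.8,0],[0,0,0],0.5],
  [[0,0,-8],[0,0,0],0.5],
  [[0,0,-12],[0,0,0],0.5],
  [[0,0,-10],[0,0,0],0.5],
  [[0,0,0],[0,0,0],0.5],
  [[0,0,0],[0,0,0],0.5],
  [[0,0,0],[0,0,0],0.5],
])

```text
clock: 23.97
eef_pos: [0.6309, -0.1086, 0.0284]
tool_rot: [0.804, 0.594, -0.0, -0.0]
ft_force: [-0.5, 0.9, -0.3]
grip_width: 0.0533
grasp_force: 63.0
```

Emit:
drive_tool([
  [[0,0,-5],[0,0,0],0.5],
  [[0,0,-5],[0,0,0],0.5],
  [[0,0,-5],[0,0,0],0.5],
  [[0,0,-4],[0,0,0],0.5],
  [[0,0,-4],[0,0,0],0.5],
  [[0,0,0],[0,0,0],0.5],
  [[0,0,0],[0,0,0],0.5],
])

```text
clock: 24.55
eef_pos: [0.6304, -0.1085, 0.0049]
tool_rot: [0.804, 0.594, -0.0, -0.0]
ft_force: [0.4, 0.4, -0.1]
grip_width: 0.0536
grasp_force: 63.0
```

Emit:
drive_tool([
  [[0,0,-2],[0,0,0],0.5],
  [[0,0,-2],[0,0,0],0.5],
  [[0,0,0],[0,0,0],0.5],
])

```text
clock: 24.8
eef_pos: [0.6307, -0.1085, 0.0011]
tool_rot: [0.804, 0.594, -0.0, -0.0]
ft_force: [1.3, -0.5, -0.5]
grip_width: 0.0533
grasp_force: 63.0
```

Emit:
drive_tool([
  [[0,0,-1.5],[0,0,0],0.5],
  [[0,0,-1.5],[0,0,0],0.5],
  [[0,0,0],[0,0,0],0.5],
])

```text
clock: 25.05
eef_pos: [0.6306, -0.1085, -0.0019]
tool_rot: [0.804, 0.594, -0.0, -0.0]
ft_force: [0.1, -0.4, -0.1]
grip_width: 0.0537
grasp_force: 63.0
```

Emit:
drive_tool([
  [[0,0,-1],[0,0,0],0.5],
  [[0,0,0],[0,0,0],0.5],
])

```text
clock: 25.22
eef_pos: [0.6307, -0.1086, -0.0028]
tool_rot: [0.804, 0.594, -0.0, -0.0]
ft_force: [0.6, -0.5, -0.8]
grip_width: 0.0535
grasp_force: 63.0
```

Emit:
drive_tool([
  [[0,0,-1],[0,0,0],0.5],
  [[0,0,0],[0,0,0],0.5],
])

```text
clock: 25.38
eef_pos: [0.6307, -0.1086, -0.0037]
tool_rot: [0.804, 0.594, -0.0, -0.0]
ft_force: [0.4, 0.5, -0.4]
grip_width: 0.0535
grasp_force: 63.0
```

Emit:
drive_tool([
  [[0,0,-1],[0,0,0],0.5],
  [[0,0,0],[0,0,0],0.5],
])

```text
clock: 25.55
eef_pos: [0.631, -0.1086, -0.0044]
tool_rot: [0.804, 0.594, 0.0, 0.0]
ft_force: [0.2, 0.4, 0.3]
grip_width: 0.0541
grasp_force: 63.1
```

Emit:
drive_tool([
  [[0,0,-1],[0,0,0],0.5],
  [[0,0,0],[0,0,0],0.5],
])

```text
clock: 25.72
eef_pos: [0.631, -0.1086, -0.0045]
tool_rot: [0.804, 0.594, 0.0, 0.0]
ft_force: [-1.5, -0.3, 5.1]
grip_width: 0.0536
grasp_force: 63.8
```

Emit:
drive_tool([
  [[0,0,-1],[0,0,0],0.5],
  [[0,0,0],[0,0,0],0.5],
])

```text
clock: 25.88
eef_pos: [0.6311, -0.1086, -0.0045]
tool_rot: [0.804, 0.594, 0.0, 0.0]
ft_force: [-3.8, 1.0, 8.7]
grip_width: 0.0536
grasp_force: 64.4
```

Emit:
drive_tool([
  [[0,0,1.5],[0,0,0],0.5],
  [[0,0,0],[0,0,0],0.65],
  [[0,0,0],[0,0,0],0.8],
  [[0,0,0],[0,0,0],0.8],
  [[0,0,0],[0,0,0],0.8],
  [[0,0,10],[0,0,0],0.8],
  [[0,0,25],[0,0,0],0.8],
  [[0,0,30],[0,0,0],0.72],
])

```text
clock: 26.55
eef_pos: [0.6286, -0.1082, 0.0584]
tool_rot: [0.804, 0.594, -0.002, -0.002]
ft_force: [-0.2, 0.3, 0.4]
grip_width: 0.0619
grasp_force: 0.0
```

Emit:
drive_tool([
  [[-3,17,0],[0,0,0],0.72],
  [[-7,35,0],[0,0,0],0.72],
  [[-7,35,0],[0,0,0],0.72],
  [[-7,35,0],[0,0,0],0.72],
  [[-7,35,0],[0,0,0],0.72],
  [[-7,35,0],[0,0,0],0.72],
  [[-7,35,0],[0,0,0],0.72],
  [[-7,35,0],[0,0,0],0.72],
])

```text
clock: 27.22
eef_pos: [0.5785, 0.1551, 0.0608]
tool_rot: [0.804, 0.594, 0.0, 0.0]
ft_force: [0.5, -0.7, 0.6]
grip_width: 0.0616
grasp_force: 0.0
```

Emit:
drive_tool([
  [[-7,35,0],[0,0,0],0.72],
  [[-7,35,0],[0,0,0],0.72],
  [[-7,35,0],[0,0,0],0.72],
  [[-7,35,0],[0,0,0],0.72],
  [[-3,17,0],[0,0,0],0.72],
  [[0,0,0],[0,0,0],0.72],
  [[0,0,0],[0,0,0],0.72],
  [[0,0,0],[0,0,0],0.72],
])

```text
clock: 27.88
eef_pos: [0.5479, 0.3099, 0.0602]
tool_rot: [0.804, 0.594, -0.0, 0.0]
ft_force: [-0.3, 0.2, 0.5]
grip_width: 0.0612
grasp_force: 0.0
```

```bash
python3 chk.py disc 630 -108.5 36; python3 -c "
from h import *
print(get_obs()['eef_pos'].round(4))"
```

```text
top [ 631.2 -109.9    0. ] 89.2
side [ 629.1 -109.6    0. ] 51.9
[0.5482 0.3091 0.0601]
```

Emit:
drive_tool([
  [[-1,1,-20],[0,0,0],0.72],
  [[0,0,-30],[0,0,0],0.72],
  [[0,0,-25],[0,0,0],0.72],
  [[0,0,-14],[0,0,0],0.72],
  [[0,0,-6],[0,0,0],0.72],
  [[0,0,0],[0,0,0],0.72],
  [[0,0,0],[0,0,0],0.72],
  [[0,0,0],[0,0,0],0.72],
])

```text
clock: 28.65
eef_pos: [0.5483, 0.3117, -0.0335]
tool_rot: [0.805, 0.594, 0.001, 0.0]
ft_force: [1.2, 0.4, -0.0]
grip_width: 0.0614
grasp_force: 0.0
```

Emit:
drive_tool([
  [[0,0,0],[0,0,0],0.55],
  [[0,0,0],[0,0,0],0.4],
  [[0,0,0],[0,0,0],0.4],
  [[0,0,0],[0,0,0],0.4],
  [[0,0,0],[0,0,0],0.4],
  [[0,0,0],[0,0,0],0.4],
])

```text
clock: 29.15
eef_pos: [0.5481, 0.3132, -0.0303]
tool_rot: [0.804, 0.594, 0.003, -0.0]
ft_force: [-5.3, -0.8, 15.2]
grip_width: 0.0346
grasp_force: 18.0
```

The fingers slid over the flange's top edge because the grasp was too high. I'll back off, reopen and re-measure the flange.

Emit:
drive_tool([
  [[0,0,5],[0,0,0],0.4],
  [[0,0,10],[0,0,0],0.5],
  [[0,0,30],[0,0,0],0.72],
  [[0,0,30],[0,0,0],0.72],
  [[0,-40,20],[0,0,0],0.72],
  [[0,-40,0],[0,0,0],0.72],
  [[0,-40,0],[0,0,0],0.72],
  [[0,-40,0],[0,0,0],0.72],
])

```text
clock: 29.82
eef_pos: [0.5475, 0.1531, 0.0602]
tool_rot: [0.804, 0.595, 0.001, 0.001]
ft_force: [0.8, -0.5, 0.1]
grip_width: 0.0612
grasp_force: 0.0
```

```bash
python3 chk.py flange 547 310 0; python3 -c "
from h import *
print(get_obs()['eef_pos'].round(4))"
```

```text
top [537.8 313.3   0. ] 0.3
side [551.7 308.9   0. ] 63.9
[0.5468 0.1485 0.0596]
```

Emit:
drive_tool([
  [[0,-40,0],[0,0,0],0.72],
  [[0,-40,0],[0,0,0],0.72],
  [[0,-40,0],[0,0,0],0.72],
  [[0,0,0],[0,0,0],0.72],
])

```text
clock: 30.25
eef_pos: [0.5471, 0.0281, 0.0593]
tool_rot: [0.807, 0.591, -0.001, 0.001]
ft_force: [-0.6, -0.5, -0.9]
grip_width: 0.0616
grasp_force: 0.0
```

```bash
python3 chk.py flange 551 310 0; python3 -c "
from h import *
print(get_obs()['eef_pos'].round(4))"
```

```text
top [553.2 308.8   0. ] 128.5
side [555.4 304.8   0. ] 49.9
[0.5474 0.0329 0.0593]
```

Emit:
drive_tool([
  [[0,20,0],[0,0,0],0.66],
  [[1,35,0],[0,0,0],0.66],
  [[1,35,0],[0,0,0],0.66],
  [[1,35,0],[0,0,0],0.66],
  [[1,35,0],[0,0,0],0.66],
  [[1,35,0],[0,0,0],0.66],
  [[0,35,0],[0,0,0],0.66],
  [[0,35,0],[0,0,0],0.66],
])

```text
clock: 31.02
eef_pos: [0.5509, 0.3032, 0.0589]
tool_rot: [0.804, 0.595, 0.0, -0.0]
ft_force: [0.7, 0.1, -0.0]
grip_width: 0.0561
grasp_force: 0.0
```

Emit:
drive_tool([
  [[0,11,0],[0,0,0],0.66],
  [[0,0,-25],[0,0,0],0.66],
  [[0,0,-25],[0,0,0],0.66],
  [[0,0,0],[0,0,0],0.66],
  [[0,0,0],[0,0,0],0.66],
  [[0,0,0],[0,0,0],0.66],
  [[0,0,0],[0,0,0],0.66],
])

```text
clock: 31.6
eef_pos: [0.5531, 0.3109, 0.0105]
tool_rot: [0.804, 0.594, 0.002, 0.0]
ft_force: [-1.2, 0.6, -0.4]
grip_width: 0.0564
grasp_force: 0.0
```

Emit:
drive_tool([
  [[-0.5,-2,-15],[0,0,0],0.66],
  [[0,0,-15],[0,0,0],0.66],
  [[0,0,-6],[0,0,0],0.66],
  [[0,0,-4],[0,0,0],0.66],
  [[0,0,-4],[0,0,0],0.66],
  [[0,0,-2.5],[0,0,0],0.66],
  [[0,0,0],[0,0,0],0.66],
  [[0,0,0],[0,0,0],0.66],
])

```text
clock: 32.27
eef_pos: [0.5517, 0.3084, -0.0375]
tool_rot: [0.804, 0.594, 0.0, 0.0]
ft_force: [0.4, 0.3, 0.5]
grip_width: 0.0563
grasp_force: 0.0
```

Emit:
drive_tool([
  [[0,0,0],[0,0,0],0.66],
  [[0,0,0],[0,0,0],0.66],
])

```text
clock: 32.43
eef_pos: [0.5517, 0.3084, -0.0374]
tool_rot: [0.804, 0.594, 0.0, 0.0]
ft_force: [-0.5, -0.4, 0.3]
grip_width: 0.0566
grasp_force: 0.0
```

No contact force, so the tips went down beside the flange. Closing.

Emit:
drive_tool([
  [[0,0,0],[0,0,0],0.6],
  [[0,0,0],[0,0,0],0.4],
  [[0,0,0],[0,0,0],0.4],
  [[0,0,0],[0,0,0],0.4],
  [[0,0,0],[0,0,0],0.4],
  [[0,0,0],[0,0,0],0.4],
])

```text
clock: 32.93
eef_pos: [0.5522, 0.3085, -0.0368]
tool_rot: [0.804, 0.594, 0.001, 0.0]
ft_force: [-0.3, -1.0, 5.9]
grip_width: 0.046
grasp_force: 61.6
```

Emit:
drive_tool([
  [[0,0,0.5],[0,0,0],0.62],
  [[0,0,0],[0,0,0],0.62],
  [[0,0,0],[0,0,0],0.62],
  [[0,0,2.5],[0,0,0],0.62],
  [[0,0,0],[0,0,0],0.62],
  [[0,0,0],[0,0,0],0.62],
])

```text
clock: 33.43
eef_pos: [0.5514, 0.3082, -0.035]
tool_rot: [0.804, 0.594, 0.0, -0.0]
ft_force: [-0.2, 0.3, 0.3]
grip_width: 0.0529
grasp_force: 0.0
```

Emit:
drive_tool([
  [[0,0,0],[0,0,0],0.5],
  [[0,0,0],[0,0,0],0.4],
  [[0,0,0],[0,0,0],0.4],
  [[0,0,0],[0,0,0],0.4],
  [[0,0,0],[0,0,0],0.4],
  [[0,0,0],[0,0,0],0.4],
])

```text
clock: 33.93
eef_pos: [0.5516, 0.3083, -0.0343]
tool_rot: [0.804, 0.594, 0.0, 0.0]
ft_force: [-1.2, -0.5, 5.3]
grip_width: 0.0453
grasp_force: 60.7
```

Emit:
drive_tool([
  [[0,0,5],[0,0,0],0.4],
  [[0,0,15],[0,0,0],0.4],
  [[0,0,30],[0,0,0],0.4],
  [[0,0,30],[0,0,0],0.4],
  [[0,0,17],[0,0,0],0.4],
  [[0,0,0],[0,0,0],0.4],
  [[-5,-18,0],[0,0,0],0.4],
  [[-10,-34,0],[0,0,0],0.4],
])

```text
clock: 34.6
eef_pos: [0.5369, 0.2587, 0.0611]
tool_rot: [0.803, 0.596, 0.001, -0.0]
ft_force: [0.8, -0.0, -0.5]
grip_width: 0.0449
grasp_force: 61.5
```

Emit:
drive_tool([
  [[-10,-34,0],[0,0,0],0.4],
  [[-10,-34,0],[0,0,0],0.4],
  [[-10,-34,0],[0,0,0],0.4],
  [[-10,-34,0],[0,0,0],0.4],
  [[-10,-34,0],[0,0,0],0.4],
  [[-10,-34,0],[0,0,0],0.4],
  [[-10,-34,0],[0,0,0],0.4],
  [[-10,-34,0],[0,0,0],0.4],
])

```text
clock: 35.27
eef_pos: [0.4544, -0.0172, 0.0607]
tool_rot: [0.804, 0.594, -0.001, -0.001]
ft_force: [1.3, 0.3, -1.1]
grip_width: 0.0448
grasp_force: 61.5
```

Emit:
drive_tool([
  [[-10,-34,0],[0,0,0],0.4],
  [[-10,-34,0],[0,0,0],0.4],
  [[-10,-34,0],[0,0,0],0.4],
  [[-10,-34,0],[0,0,0],0.4],
  [[-10,-34,0],[0,0,0],0.4],
  [[-10,-34,0],[0,0,0],0.4],
  [[-10,-34,0],[0,0,0],0.4],
  [[-5,-21,0],[0,0,0],0.4],
])

```text
clock: 35.93
eef_pos: [0.3792, -0.2772, 0.0608]
tool_rot: [0.805, 0.593, -0.001, -0.001]
ft_force: [0.3, 0.5, -2.7]
grip_width: 0.0448
grasp_force: 61.5
```

Emit:
drive_tool([
  [[0,0,0],[0,0,0],0.4],
  [[0,0,0],[0,0,0],0.4],
  [[0,0,0],[0,0,0],0.4],
  [[0,0,0],[0,0,0],0.4],
])

```text
clock: 36.27
eef_pos: [0.381, -0.2735, 0.0613]
tool_rot: [0.804, 0.595, -0.0, -0.001]
ft_force: [-0.7, -0.1, -0.6]
grip_width: 0.0453
grasp_force: 61.5
```

```bash
python3 held.py flange 94 0.4 0.4
```

```text
tcp [ 381.  -273.5   61.3] exp [ 381.4 -273.1] w 0.0453
side expected bbox [247. 301. 287. 335.]
   0.89 [246. 299. 284. 333.] 856
   0.66 [293. 226. 322. 245.] 377
top expected bbox [486. 329. 521. 364.]
   0.68 [484. 333. 517. 360.] 468
```

The held flange shows within 2 px of the prediction in both views. I'll centre it and lower.

Emit:
drive_tool([
  [[1.2,-1.4,0],[0,0,0],0.4],
  [[0,0,-8],[0,0,0],0.4],
  [[0,0,-10],[0,0,0],0.4],
  [[0,0,-8],[0,0,0],0.4],
  [[0,0,0],[0,0,0],0.4],
  [[0,0,0],[0,0,0],0.4],
])

```text
clock: 36.97
eef_pos: [0.3819, -0.2757, 0.0352]
tool_rot: [0.804, 0.594, -0.0, -0.001]
ft_force: [-0.1, -0.3, -0.2]
grip_width: 0.0451
grasp_force: 61.5
```

Emit:
drive_tool([
  [[0,0,-8],[0,0,0],0.4],
  [[0,0,-8],[0,0,0],0.4],
  [[0,0,-8],[0,0,0],0.4],
  [[0,0,-8],[0,0,0],0.4],
  [[0,0,-8],[0,0,0],0.4],
  [[0,0,-6],[0,0,0],0.4],
  [[0,0,0],[0,0,0],0.4],
  [[0,0,0],[0,0,0],0.4],
])

```text
clock: 37.63
eef_pos: [0.3821, -0.2759, -0.0105]
tool_rot: [0.804, 0.594, -0.0, -0.001]
ft_force: [-0.3, -0.1, -0.6]
grip_width: 0.0451
grasp_force: 61.5
```

Emit:
drive_tool([
  [[0,0,-2],[0,0,0],0.4],
  [[0,0,-2],[0,0,0],0.4],
  [[0,0,0],[0,0,0],0.4],
])

```text
clock: 37.88
eef_pos: [0.3826, -0.2763, -0.014]
tool_rot: [0.804, 0.594, 0.0, 0.0]
ft_force: [0.1, 0.3, -0.1]
grip_width: 0.0452
grasp_force: 61.5
```

Emit:
drive_tool([
  [[0,0,-2],[0,0,0],0.4],
  [[0,0,-2],[0,0,0],0.4],
  [[0,0,-1],[0,0,0],0.4],
  [[0,0,0],[0,0,0],0.4],
])

```text
clock: 38.22
eef_pos: [0.3823, -0.2761, -0.0192]
tool_rot: [0.804, 0.594, -0.0, -0.0]
ft_force: [0.1, 0.2, -0.7]
grip_width: 0.0446
grasp_force: 61.5
```

Emit:
drive_tool([
  [[0,0,-1],[0,0,0],0.4],
  [[0,0,0],[0,0,0],0.4],
])

```text
clock: 38.38
eef_pos: [0.3825, -0.2762, -0.0201]
tool_rot: [0.804, 0.594, -0.0, -0.0]
ft_force: [-0.7, 0.3, -1.4]
grip_width: 0.0453
grasp_force: 61.5
```

Emit:
drive_tool([
  [[0,0,-1],[0,0,0],0.4],
  [[0,0,0],[0,0,0],0.4],
])

```text
clock: 38.55
eef_pos: [0.3825, -0.2762, -0.0211]
tool_rot: [0.804, 0.594, -0.0, -0.0]
ft_force: [0.4, 0.3, -1.2]
grip_width: 0.0455
grasp_force: 61.5
```

Emit:
drive_tool([
  [[0,0,-1],[0,0,0],0.4],
  [[0,0,0],[0,0,0],0.4],
])

```text
clock: 38.72
eef_pos: [0.3824, -0.2762, -0.0221]
tool_rot: [0.804, 0.594, -0.0, -0.0]
ft_force: [0.8, 0.6, -1.2]
grip_width: 0.0449
grasp_force: 61.5
```

Emit:
drive_tool([
  [[0,0,-1],[0,0,0],0.4],
  [[0,0,0],[0,0,0],0.4],
])

```text
clock: 38.88
eef_pos: [0.3825, -0.2763, -0.0223]
tool_rot: [0.804, 0.594, 0.0, 0.0]
ft_force: [-2.2, 1.9, 5.4]
grip_width: 0.0453
grasp_force: 63.0
```

Emit:
drive_tool([
  [[0,0,1],[0,0,0],0.45],
  [[0,0,0],[0,0,0],0.6],
  [[0,0,0],[0,0,0],0.7],
  [[0,0,0],[0,0,0],0.7],
  [[0,0,0],[0,0,0],0.7],
  [[0,0,12],[0,0,0],0.7],
  [[0,0,30],[0,0,0],0.8],
  [[0,0,30],[0,0,0],0.92],
])

```text
clock: 39.55
eef_pos: [0.381, -0.2752, 0.0495]
tool_rot: [0.804, 0.594, -0.001, -0.002]
ft_force: [-0.1, 0.0, 0.7]
grip_width: 0.0779
grasp_force: 0.0
```

Emit:
drive_tool([
  [[0,0,12],[0,0,0],0.92],
  [[3,15,0],[0,0,0],0.92],
  [[7,35,0],[0,0,0],0.92],
  [[7,35,0],[0,0,0],0.92],
  [[7,35,0],[0,0,0],0.92],
  [[7,35,0],[0,0,0],0.92],
  [[7,35,0],[0,0,0],0.92],
  [[7,35,0],[0,0,0],0.92],
])

```text
clock: 40.22
eef_pos: [0.4276, -0.0496, 0.0621]
tool_rot: [0.804, 0.594, 0.0, 0.0]
ft_force: [0.7, -0.6, 0.1]
grip_width: 0.0787
grasp_force: 0.0
```

Emit:
drive_tool([
  [[7,35,0],[0,0,0],0.92],
  [[7,35,0],[0,0,0],0.92],
  [[7,35,0],[0,0,0],0.92],
  [[7,35,0],[0,0,0],0.92],
  [[7,35,0],[0,0,0],0.92],
  [[5,27,0],[0,0,0],0.92],
  [[0,0,0],[0,0,0],0.92],
  [[0,0,0],[0,0,0],0.92],
])

```text
clock: 40.88
eef_pos: [0.4675, 0.1521, 0.0618]
tool_rot: [0.803, 0.595, -0.0, 0.0]
ft_force: [-1.1, -0.1, -0.0]
grip_width: 0.0786
grasp_force: 0.0
```

```bash
python3 chk.py flange 382 -275 12; python3 -c "
from h import *
print(get_obs()['eef_pos'].round(4))"
```

```text
top [ 383.3 -275.9    0. ] 95.5
side [ 381.7 -275.4    0. ] 70.9
[0.4669 0.1502 0.0617]
```

Emit:
drive_tool([
  [[0.8,-0.4,-20],[0,0,0],0.92],
  [[0,0,-30],[0,0,0],0.92],
  [[0,0,-20],[0,0,0],0.92],
  [[0,0,-8],[0,0,0],0.92],
  [[0,0,-6],[0,0,0],0.92],
  [[0,0,-5],[0,0,0],0.92],
  [[0,0,0],[0,0,0],0.92],
  [[0,0,0],[0,0,0],0.92],
])

```text
clock: 41.65
eef_pos: [0.4691, 0.1503, -0.0262]
tool_rot: [0.804, 0.594, 0.001, 0.0]
ft_force: [0.2, 0.4, 1.4]
grip_width: 0.0786
grasp_force: 0.0
```

Emit:
drive_tool([
  [[0,0,-5],[0,0,0],0.92],
  [[0,0,-6],[0,0,0],0.92],
  [[0,0,0],[0,0,0],0.92],
  [[0,0,0],[0,0,0],0.92],
])

```text
clock: 41.98
eef_pos: [0.4679, 0.1503, -0.0382]
tool_rot: [0.804, 0.594, -0.0, -0.0]
ft_force: [0.4, 0.6, -0.2]
grip_width: 0.0787
grasp_force: 0.0
```

Emit:
drive_tool([
  [[0,0,0],[0,0,0],0.85],
  [[0,0,0],[0,0,0],0.65],
  [[0,0,0],[0,0,0],0.6],
  [[0,0,0],[0,0,0],0.6],
  [[0,0,0],[0,0,0],0.6],
  [[0,0,0],[0,0,0],0.6],
])

```text
clock: 42.48
eef_pos: [0.4687, 0.1504, -0.0371]
tool_rot: [0.804, 0.594, 0.0, 0.0]
ft_force: [-1.5, -0.6, 4.8]
grip_width: 0.0647
grasp_force: 66.6
```

Emit:
drive_tool([
  [[0,0,5],[0,0,0],0.6],
  [[0,0,15],[0,0,0],0.6],
  [[0,0,30],[0,0,0],0.6],
  [[0,0,30],[0,0,0],0.6],
  [[0,0,18],[0,0,0],0.6],
  [[0,0,0],[0,0,0],0.6],
  [[-4,-20,0],[0,0,0],0.6],
  [[-7,-35,0],[0,0,0],0.6],
])

```text
clock: 43.15
eef_pos: [0.4583, 0.0972, 0.0599]
tool_rot: [0.803, 0.596, 0.001, -0.0]
ft_force: [1.2, -0.9, -1.2]
grip_width: 0.0647
grasp_force: 67.0
```

Emit:
drive_tool([
  [[-7,-35,0],[0,0,0],0.6],
  [[-7,-35,0],[0,0,0],0.6],
  [[-7,-35,0],[0,0,0],0.6],
  [[-7,-35,0],[0,0,0],0.6],
  [[-7,-35,0],[0,0,0],0.6],
  [[-7,-35,0],[0,0,0],0.6],
  [[-7,-35,0],[0,0,0],0.6],
  [[-7,-35,0],[0,0,0],0.6],
])

```text
clock: 43.82
eef_pos: [0.3998, -0.1858, 0.0591]
tool_rot: [0.804, 0.594, -0.0, -0.001]
ft_force: [1.1, -0.2, -2.0]
grip_width: 0.065
grasp_force: 67.0
```

Emit:
drive_tool([
  [[-7,-35,0],[0,0,0],0.6],
  [[-7,-35,0],[0,0,0],0.6],
  [[-5,-20,0],[0,0,0],0.6],
  [[0,0,0],[0,0,0],0.6],
  [[0,0,0],[0,0,0],0.6],
  [[0,0,0],[0,0,0],0.6],
  [[0,0,0],[0,0,0],0.6],
])

```text
clock: 44.4
eef_pos: [0.382, -0.2732, 0.0594]
tool_rot: [0.804, 0.595, -0.0, -0.001]
ft_force: [-0.1, 0.9, -2.7]
grip_width: 0.0647
grasp_force: 67.0
```

```bash
python3 held.py wheel 97 -0.5 -0.5
```

```text
tcp [ 382.  -273.2   59.4] exp [ 381.5 -273.7] w 0.0647
side expected bbox [239. 288. 295. 338.]
   0.63 [394. 248. 436. 271.] 561
   0.6 [239. 287. 291. 338.] 2204
top expected bbox [481. 322. 532. 370.]
   0.76 [482. 319. 515. 366.] 892
```

Emit:
drive_tool([
  [[0,-0.8,0],[0,0,0],0.6],
  [[0,0,-8],[0,0,0],0.6],
  [[0,0,-10],[0,0,0],0.6],
  [[0,0,-8],[0,0,0],0.6],
  [[0,0,0],[0,0,0],0.6],
  [[0,0,0],[0,0,0],0.6],
])

```text
clock: 45.1
eef_pos: [0.3816, -0.2749, 0.0332]
tool_rot: [0.804, 0.594, -0.0, -0.001]
ft_force: [-0.8, -0.6, -1.9]
grip_width: 0.0647
grasp_force: 67.0
```

Emit:
drive_tool([
  [[0,0,-8],[0,0,0],0.6],
  [[0,0,-8],[0,0,0],0.6],
  [[0,0,-8],[0,0,0],0.6],
  [[0,0,-8],[0,0,0],0.6],
  [[0,0,-6],[0,0,0],0.6],
  [[0,0,0],[0,0,0],0.6],
  [[0,0,0],[0,0,0],0.6],
])

```text
clock: 45.68
eef_pos: [0.3818, -0.2751, -0.0046]
tool_rot: [0.804, 0.594, -0.0, -0.001]
ft_force: [0.1, 0.1, -1.4]
grip_width: 0.0647
grasp_force: 67.0
```

Emit:
drive_tool([
  [[0,0,-2],[0,0,0],0.6],
  [[0,0,-2],[0,0,0],0.6],
  [[0,0,-2],[0,0,0],0.6],
  [[0,0,0],[0,0,0],0.6],
])

```text
clock: 46.02
eef_pos: [0.3822, -0.2754, -0.0101]
tool_rot: [0.804, 0.594, -0.0, -0.0]
ft_force: [-0.7, -1.5, -1.7]
grip_width: 0.0644
grasp_force: 67.0
```

Emit:
drive_tool([
  [[0,0,-1],[0,0,0],0.6],
  [[0,0,-1],[0,0,0],0.6],
  [[0,0,-1],[0,0,0],0.6],
  [[0,0,0],[0,0,0],0.6],
])

```text
clock: 46.35
eef_pos: [0.3822, -0.2754, -0.0131]
tool_rot: [0.804, 0.594, -0.0, -0.0]
ft_force: [0.6, -0.5, -1.9]
grip_width: 0.0647
grasp_force: 67.0
```

Emit:
drive_tool([
  [[0,0,-1],[0,0,0],0.6],
  [[0,0,0],[0,0,0],0.6],
])

```text
clock: 46.52
eef_pos: [0.3823, -0.2754, -0.0141]
tool_rot: [0.804, 0.594, -0.0, -0.0]
ft_force: [-1.0, 0.1, -1.3]
grip_width: 0.0646
grasp_force: 67.0
```

Emit:
drive_tool([
  [[0,0,-1],[0,0,0],0.6],
  [[0,0,0],[0,0,0],0.6],
])

```text
clock: 46.68
eef_pos: [0.3824, -0.2755, -0.015]
tool_rot: [0.804, 0.594, 0.0, 0.0]
ft_force: [-0.1, -0.3, -0.3]
grip_width: 0.0647
grasp_force: 67.0
```

Emit:
drive_tool([
  [[0,0,-1],[0,0,0],0.6],
  [[0,0,0],[0,0,0],0.6],
])

```text
clock: 46.85
eef_pos: [0.3824, -0.2755, -0.0151]
tool_rot: [0.804, 0.594, 0.0, 0.0]
ft_force: [-2.0, 1.0, 7.0]
grip_width: 0.0648
grasp_force: 67.8
```

Emit:
drive_tool([
  [[0,0,1],[0,0,0],0.7],
  [[0,0,0],[0,0,0],0.85],
  [[0,0,0],[0,0,0],0.92],
  [[0,0,0],[0,0,0],0.92],
  [[0,0,0],[0,0,0],0.92],
  [[0,0,12],[0,0,0],0.92],
  [[0,0,30],[0,0,0],0.92],
  [[0,0,33],[0,0,0],0.8],
])

```text
clock: 47.52
eef_pos: [0.3805, -0.2741, 0.0591]
tool_rot: [0.804, 0.594, -0.001, -0.003]
ft_force: [1.1, -1.0, -0.7]
grip_width: 0.0692
grasp_force: 0.0
```

Emit:
drive_tool([
  [[16,-6,0],[0,0,0],0.6],
  [[32,-11,0],[0,0,0],0.6],
  [[32,-12,0],[0,0,0],0.6],
  [[32,-11,0],[0,0,0],0.6],
  [[32,-11,0],[0,0,0],0.6],
  [[24,-9,0],[0,0,0],0.6],
  [[0,0,0],[0,0,0],0.6],
  [[0,0,0],[0,0,0],0.6],
])

```text
clock: 48.18
eef_pos: [0.5509, -0.3354, 0.0588]
tool_rot: [0.804, 0.594, -0.0, -0.001]
ft_force: [-0.1, 1.2, 0.4]
grip_width: 0.0515
grasp_force: 0.0
```

Emit:
drive_tool([
  [[0,0,0],[0,0,0],0.6],
  [[0,0,0],[0,0,0],0.6],
])

```text
clock: 48.35
eef_pos: [0.549, -0.3349, 0.0598]
tool_rot: [0.804, 0.594, -0.0, -0.001]
ft_force: [0.5, 0.6, 0.3]
grip_width: 0.0513
grasp_force: 0.0
```

```bash
python3 chk.py wheel 382 -275 22; python3 -c "
from h import *
print(get_obs()['eef_pos'].round(4))"
```

```text
top [ 383.8 -273.1    0. ] 16.6
side [ 380.8 -276.2    0. ] 73.4
[ 0.5493 -0.3352  0.0604]
```

Emit:
drive_tool([
  [[1,0,-20],[0,0,0],0.6],
  [[0,0,-30],[0,0,0],0.6],
  [[0,0,-20],[0,0,0],0.6],
  [[0,0,-8],[0,0,0],0.6],
  [[0,0,-8],[0,0,0],0.6],
  [[0,0,-7],[0,0,0],0.6],
  [[0,0,0],[0,0,0],0.6],
  [[0,0,0],[0,0,0],0.6],
])

```text
clock: 49.12
eef_pos: [0.5518, -0.3358, -0.0322]
tool_rot: [0.804, 0.594, 0.0, 0.001]
ft_force: [1.4, -0.5, 0.5]
grip_width: 0.0513
grasp_force: 0.0
```

Emit:
drive_tool([
  [[0,0,0],[0,0,0],0.5],
  [[0,0,0],[0,0,0],0.4],
  [[0,0,0],[0,0,0],0.25],
  [[0,0,0],[0,0,0],0.25],
  [[0,0,0],[0,0,0],0.25],
  [[0,0,0],[0,0,0],0.25],
])

```text
clock: 49.62
eef_pos: [0.5523, -0.3361, -0.0312]
tool_rot: [0.804, 0.594, 0.001, 0.001]
ft_force: [-1.1, -0.2, 5.7]
grip_width: 0.0341
grasp_force: 60.5
```

Emit:
drive_tool([
  [[0,0,5],[0,0,0],0.25],
  [[0,0,15],[0,0,0],0.25],
  [[0,0,30],[0,0,0],0.25],
  [[0,0,30],[0,0,0],0.25],
  [[0,0,17],[0,0,0],0.25],
  [[0,0,0],[0,0,0],0.25],
  [[0,0,0],[0,0,0],0.25],
])

```text
clock: 50.2
eef_pos: [0.552, -0.3359, 0.0651]
tool_rot: [0.804, 0.594, 0.0, 0.001]
ft_force: [0.2, -0.5, -2.2]
grip_width: 0.0346
grasp_force: 60.1
```

Emit:
drive_tool([
  [[-15,5,0],[0,0,0],0.25],
  [[-28,10,0],[0,0,0],0.25],
  [[-28,10,0],[0,0,0],0.25],
  [[-28,10,0],[0,0,0],0.25],
  [[-28,10,0],[0,0,0],0.25],
  [[-28,10,0],[0,0,0],0.25],
  [[-14,5,0],[0,0,0],0.25],
  [[0,0,0],[0,0,0],0.25],
])

```text
clock: 50.87
eef_pos: [0.3767, -0.2723, 0.0617]
tool_rot: [0.805, 0.594, -0.001, -0.004]
ft_force: [0.1, 0.4, -0.8]
grip_width: 0.0339
grasp_force: 60.2
```

Emit:
drive_tool([
  [[0,0,0],[0,0,0],0.25],
  [[0,0,0],[0,0,0],0.25],
  [[0,0,0],[0,0,0],0.25],
])

```text
clock: 51.12
eef_pos: [0.3832, -0.2758, 0.0636]
tool_rot: [0.804, 0.594, 0.0, 0.0]
ft_force: [0.8, -0.3, -0.9]
grip_width: 0.0335
grasp_force: 60.2
```

```bash
sed -i "s/z0,0)))/z0,np.radians(43) if q=='nut' else 0)))/" held.py; python3 held.py nut 96 0 0.5
```

```text
tcp [ 383.2 -275.8   63.6] exp [ 383.2 -275.3] w 0.0335
side expected bbox [252. 298. 285. 332.]
   0.93 [255. 300. 281. 333.] 733
top expected bbox [491. 330. 522. 360.]
   0.84 [492. 333. 518. 355.] 353
```

Emit:
drive_tool([
  [[-1,0.3,0],[0,0,0],0.25],
  [[0,0,0],[0,0,0],0.25],
  [[0,0,-8],[0,0,0],0.25],
  [[0,0,-8],[0,0,0],0.25],
  [[0,0,-6],[0,0,0],0.25],
  [[0,0,-4],[0,0,0],0.25],
  [[0,0,0],[0,0,0],0.25],
  [[0,0,0],[0,0,0],0.25],
])

```text
clock: 51.98
eef_pos: [0.3809, -0.2749, 0.0375]
tool_rot: [0.804, 0.594, -0.0, -0.001]
ft_force: [-0.7, -0.1, -1.7]
grip_width: 0.0341
grasp_force: 60.2
```

Emit:
drive_tool([
  [[0,0,-6],[0,0,0],0.25],
  [[0,0,-6],[0,0,0],0.25],
  [[0,0,-5],[0,0,0],0.25],
  [[0,0,-3],[0,0,0],0.25],
  [[0,0,0],[0,0,0],0.25],
  [[0,0,0],[0,0,0],0.25],
])

```text
clock: 52.48
eef_pos: [0.3811, -0.275, 0.0177]
tool_rot: [0.804, 0.594, -0.0, -0.0]
ft_force: [0.3, 0.9, -0.9]
grip_width: 0.034
grasp_force: 60.2
```

Emit:
drive_tool([
  [[0,0,-1],[0,0,0],0.25],
  [[0,0,-1],[0,0,0],0.25],
  [[0,0,0],[0,0,0],0.25],
])

```text
clock: 52.73
eef_pos: [0.3814, -0.2752, 0.0161]
tool_rot: [0.804, 0.594, 0.0, 0.0]
ft_force: [-0.2, 0.5, -2.0]
grip_width: 0.0342
grasp_force: 60.2
```

Emit:
drive_tool([
  [[0,0,-1],[0,0,0],0.25],
  [[0,0,-1],[0,0,0],0.25],
  [[0,0,0],[0,0,0],0.25],
])

```text
clock: 52.98
eef_pos: [0.3812, -0.2751, 0.0139]
tool_rot: [0.804, 0.594, -0.0, -0.0]
ft_force: [0.8, -0.0, -0.7]
grip_width: 0.034
grasp_force: 60.2
```

Emit:
drive_tool([
  [[0,0,-1],[0,0,0],0.25],
  [[0,0,0],[0,0,0],0.25],
])

```text
clock: 53.15
eef_pos: [0.3812, -0.2751, 0.0129]
tool_rot: [0.804, 0.594, -0.0, -0.0]
ft_force: [-0.4, 0.5, -0.5]
grip_width: 0.0342
grasp_force: 60.2
```

Emit:
drive_tool([
  [[0,0,-1],[0,0,0],0.25],
  [[0,0,0],[0,0,0],0.25],
])

```text
clock: 53.32
eef_pos: [0.3814, -0.2752, 0.0127]
tool_rot: [0.804, 0.594, 0.0, 0.0]
ft_force: [-1.3, 0.8, 4.4]
grip_width: 0.0339
grasp_force: 60.8
```

Emit:
drive_tool([
  [[0,0,-1],[0,0,0],0.25],
  [[0,0,0],[0,0,0],0.25],
])

```text
clock: 53.48
eef_pos: [0.3814, -0.2752, 0.0126]
tool_rot: [0.804, 0.594, 0.0, 0.0]
ft_force: [-3.2, 2.0, 12.5]
grip_width: 0.0345
grasp_force: 61.7
```

Emit:
drive_tool([
  [[0,0,1.5],[0,0,0],0.35],
  [[0,0,0],[0,0,0],0.5],
  [[0,0,0],[0,0,0],0.6],
  [[0,0,0],[0,0,0],0.6],
  [[0,0,0],[0,0,0],0.6],
  [[0,0,12],[0,0,0],0.6],
  [[0,0,30],[0,0,0],0.6],
  [[0,0,35],[0,0,0],0.6],
])

```text
clock: 54.15
eef_pos: [0.3793, -0.2736, 0.0882]
tool_rot: [0.804, 0.594, -0.001, -0.003]
ft_force: [0.3, -0.3, 0.9]
grip_width: 0.0513
grasp_force: 0.0
```

Emit:
drive_tool([
  [[0,0,25],[0,0,0],0.6],
  [[-20,-30,10],[0,0,0],0.6],
  [[-20,-30,10],[0,0,0],0.6],
  [[-20,-30,0],[0,0,0],0.6],
  [[-20,-30,0],[0,0,0],0.6],
  [[-20,-30,0],[0,0,0],0.6],
  [[0,0,0],[0,0,0],0.6],
  [[0,0,0],[0,0,0],0.6],
])

```text
clock: 54.82
eef_pos: [0.28, -0.4263, 0.1341]
tool_rot: [0.806, 0.593, 0.0, -0.0]
ft_force: [0.2, 1.3, -0.4]
grip_width: 0.0512
grasp_force: 0.0
```

```bash
python3 chk.py nut 382 -275 44 43; python3 chk.py wheel 382 -275 22; python3 chk.py disc 630 -109 36; python3 - <<'E'
from h import *
s=camera('side'); t=camera('top'); a=s['image'][180:420,200:480]; b=t['image'][150:390,280:560]
cv2.imwrite('pics/fin.png',np.hstack([cv2.resize(i,(400,343),interpolation=cv2.INTER_CUBIC) for i in(a,b)])[:,:,::-1])
print(get_obs()['ft_force'].round(1),get_obs()['clock'])
E
```

```text
top [ 381.8 -275.5   43.1] 171.2
side [ 379.9 -274.8   42. ] 101.5
top [ 383.1 -282.     0. ] 125.7
side [ 380.4 -276.     0. ] 36.4
top [ 631.1 -110.     0. ] 88.3
side [ 629.4 -109.7    0. ] 53.0
[ 0.2  0.  -0.8] 55.2167
```

View pics/fin.png

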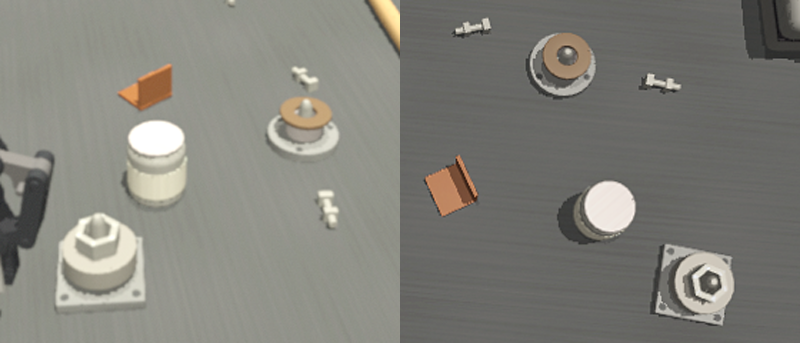

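The final picture shows both stacks complete and level: flange, wheel and nut at (100,250), collar and disc at (305,115) in the side crop. The tin and the angle iron stand where they were and the gripper is clear, so I'm handing in.

```bash
python3 -c "
from workcell import job_done
print(job_done())"
```

```text
the job is handed in; nothing more can be done
None
```

The job is handed in at about 55 s: flange, wheel and nut on the square-base peg and collar and disc on the round-base peg, each lowered to contact before release, with the tin and angle iron not touched; the flange was nudged about 5 mm on the bench by a first missed grasp, before it was picked up cleanly.

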